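Weigh the basket of buckles on the hanging dial scale

TASK

Weigh the yellow basket of buckles: pick it up by the black grip of its frame, keep it level, and hang the steel loop of the frame in the hook of the dial scale without knocking the scale. Lower it slowly, feeling the scale take over the weight bit by bit, and let go only when the scale is carrying all of it, so that the hook and pointer neither drop nor jump when the hand opens; leave the basket hanging freely and still with the pointer settled. Do not drag the hook down to its stop, and leave the other things on the counter where they are.

Things in the scene. Friction and masses are not known exactly. Their poses are not given: they have to be found in the camera images.
- yellow: Yellow slatted basket of buckles, 110 (x) x 150 (y) x 60 mm high, in a rigid hanging frame of 7 mm steel wire. Origin: centre of its underside; z up, y along the long side. Weighs 0.2 to 0.85 kg, centred. The frame rises at the short ends (y = +-78 mm) to 66 mm, slopes in to the foot of the black grip at 88 mm; from the grip's top a stem goes up to the loop, whose top is 252 mm above the underside
- yellow_grip (a point): Centre of the upright black grip, a post 18 x 18 mm and 60 mm tall, faces square to the basket's x and y; 118 mm above the underside and 14 mm to -x of the centre; yellow_loop is 130 mm above and 14 mm to +x of it. To hang it, hold its two y faces with the fingers slanting down 30 to 45 degrees from the robot's (-x) side: the space above the loop is for hook and scale
- yellow_loop (a point): Middle of the top wire (7 mm, centre line) of the frame's loop, 248 mm straight above the centre of the underside. The loop stands in the basket's y-z plane: one looks through it along the basket's x. Opening 37 mm wide (y), 51 mm high; the top wire is slightly peaked, so it centres itself
- scale: Hanging dial scale (blue round housing 160 mm across, white face with red pointer on both sides) on a steel gallows fixed to the counter. Origin: on the counter plumb under the hook; x points away from the robot. The post is 200 mm behind the hook and 50 mm to -y, its base plate 105 to 285 mm behind (y -110 to 10). The housing is 435 to 619 mm above the counter, 67 mm deep. 1 kg = 300 degrees clockwise from lower left
- hook_seat (a point): Where the centre of the loop's top wire rests in the hook; 334 mm above the counter unloaded, moves down with the hook (up and down only). Axes as scale. Round steel hook (8 mm wire) in the scale's x-z plane, open to the scale's -x (the robot); a vertical rod begins 47 mm above this point, the hook's back is 19 mm behind (+x, wire centre)
- hook_tip (a point): Centre of the rounded free tip of the hook (8 mm wire), 23 mm in front (-x) of and 12 mm above hook_seat. The loop's top wire must pass over the tip and the tip through the loop: with the top wire 24 to 34 mm above the seat it passes between tip and rod
- hook (a joint): How far the hook is pulled down, m: 0 unloaded, stop at 0.070. Spring 150 N/m (65 mm per kg), lightly damped. The pointers turn with it, 80 rad per metre
- blue: Empty blue basket with the same frame and sizes as the yellow one; bystander, origin at the centre of its underside
- calculator: Grey calculator lying flat, 120 x 66 x 14 mm; bystander
- disc: Red-brown abrasive disc lying flat, 90 mm across, 22 mm high; bystander
- bottle: White bottle with blue cap, 60 mm across, 120 mm high; bystander
- jar: Amber glass jar with steel lid, 66 mm across, 85 mm high; bystander

How it is judged (in metres and radians):
On the way, in this order (a step that is already met when the one before it is completed fails the run):
1. the yellow basket is lifted off the counter (height (world z) of yellow_grip above 0.16 m), for 0.2 s.
2. the loop sits in the hook and the hook has gone down 8 mm under it while the hand still holds the basket (distance between yellow_loop and hook_seat below 0.01 m and value of joint hook above 0.008 m and contact force between the fingers and yellow above 0.5 N), for 0.1 s.
At the end, for the whole second after the job is handed in: The yellow basket hangs by its loop in the hook (loop within 10 mm of the seat), let go, its weight pulling the hook down 12 to 60 mm, the hook still (under 10 mm/s), the basket not swinging (under 50 mm/s) and within 0.15 rad of level (distance between yellow_loop and hook_seat below 0.01 m and value of joint hook between 0.012 and 0.06 m and velocity of joint hook between -0.01 and 0.01 m/s and linear speed of yellow below 0.05 m/s and angle between yellow's own z axis and vertical below 0.15 rad); the robot touches nothing.
It fails at once if the hook moves faster than 80 mm/s, down or up (load dropped, snatched or let spring up) (velocity of joint hook above 0.08 m/s or velocity of joint hook below -0.08 m/s).
It fails at once if the hook is dragged down to its stop (beyond 65 mm) (value of joint hook above 0.065 m).
It fails at once if the scale or its hook is knocked or pushed with more than 15 N (contact force between scale and anything else above 15 N).
It fails at once if the yellow basket is tipped more than 0.45 rad (angle between yellow's own z axis and vertical above 0.45 rad).
It fails at once if another thing on the counter is moved more than 30 mm (distance of any of blue, calculator, disc, bottle, jar from where it was at the start of the episode above 0.03 m).
It also fails if it takes over 72 s, if anything falls off the work surface, if the arm or the gripper's body presses on something with over 40 N, if the wrist force passes 120 N, or if a joint passes its speed limit or range.

ROBOT

A 6-joint arm with a two-finger parallel gripper is mounted at the origin on the work surface. World frame = base frame: x ahead of the robot, y to its left, z up, the work surface at z = 0. Lengths are in mm, angles in rad, forces in N, time in s.
With the tool pointing down it reaches from about 325 to 750 mm from the base axis. Payload 7.6 kg.
Tool frame: the origin (TCP) lies on the centre line of the jaws, within the pads' length; the fingertips stand 25 mm ahead of it and the grasp point (between the pads) lies 6 mm ahead of it (bot.tip_extent is the distance from the TCP to the fingertips, in mm); z points along the fingers, y is the direction in which the jaws open and shut (so a half turn about z gives the same grasp; the last joint's range is limited). The gripper opens to 85 mm and grips with 20 to 120 N. Pads are 22 mm wide; open, the fingers measure 114 mm over their backs; the gripper's body (76 mm by 85 mm) begins 54 mm behind the grasp point. The pads swing forward as they close: fully open they stand 13 mm farther back than shut.
Start: joints at [-1.3, 0.052, 1.401, -0, 1.689, -0.07], TCP at [175.501, -494.816, 256.323] pointing down, gripper open.
Joint ranges: [-2.9, 2.9], [-0.91, 2.17], [0.12, 2.37], [-1.06, 4.2], [0.26, 2.73], [-2.93, 2.93]. Speed limits (rad/s): [2.57, 2.57, 3.01, 3.14, 3.14, 3.14].

INTERFACE

Orientations are given as a unit quaternion [w, x, y, z].
In Python, from rig import bot, optics gives the robot as it stands.
- The arm moves only by the shell command python3 -m jog 'ROWS' [FORCE]. ROWS is JSON, a list of rows, each a list of 7 numbers: the shift along the tool's x, y, z in mm, then the turn, a rotation vector about the tool's x, y, z in degrees, then the opening, from -1 (shut) to 1 (fully open), so that 0 is half open. A call has exactly 5 rows; each row is the pose to reach, as a shift and turn from the pose measured when the call began, along the tool's axes at that moment; what a row does not reach only later rows make up. A row lasts 1/10 s, in which the tool goes at most 50 mm and 8.59 degrees, less where a joint would pass 70% of its speed; a pose out of reach is approached as far as the arm can. A call with a gripper value outside its range is refused whole. The fingers move at their own pace and stop on an object; FORCE is the grip in N (left out, the last holds). Time passes only in rows, so rows that repeat a pose let the fingers close, or fill a call up. It gives the time, the measured TCP pose, the force and the opening at its end, in the units of the state.
- bot.sense(): the state, without advancing time (a new reading comes with each control period).
- optics.snapshot(name): name is "side" or "top"; returns a dict with "frame" (384x512x3 uint8, red, green, blue), "fovy" (degrees; the focal length in pixels is half the picture's height over the tangent of half this angle, whatever the lens; pixels are square), "cx", "cy" (the principal point, pixels), "k1" (the pictures are not rectified: a ray, as slopes to the right and down, at radius r is drawn at 1 + k1 r^2 times it, then the intrinsics apply), "R" (3x3) and "t" (3): a world point X has camera coordinates R X + t. Camera axes: x right, y down, z forward; pixel columns grow to the right and rows downward; lengths in mm; the calibration is good to about 2 mm. A picture is of the moment at which its call begins. There is no depth.
- bot.hand_in(): hands the job in, once; it reports no verdict.
The state is a dict: "time_s": time; "joints": joint angles; "joint_velocities": joint speeds; "effort": joint torques, N m; "position": TCP position; "orientation": TCP orientation; "wrist_force": force on the tool from outside, world axes, zero at the start; "moment": the same for the moment, N m; "opening": opening from 0.0 (shut) to 1.0 (fully open).
Only numpy, scipy, OpenCV 4.12 (cv2) and the standard library are available. Lean on these libraries where they do the work, as an engineer would, in place of code of your own. Each camera call takes 0.05 s, during which the arm holds its last target.

## Working session

There is one attempt and no reset: what is moved stays moved. The work goes in short steps, Python scripts to look and compute and a shell command to move; the robot and the scene stay as the last step left them, time stands still between calls to the robot, and variables do not carry over. Pictures are saved under pics/ and viewed, and the job is handed in when it is done.

```bash
ls; mkdir -p pics; python3 - <<'E'
from rig import bot, optics
import cv2
print(bot.sense())
for n in("side","top"):
    s=optics.snapshot(n); cv2.imwrite(f"pics/{n}0.png",s["frame"][:,:,::-1])
    print(n,{k:s[k] for k in s if k!="frame"})
E
```

```text
pics
{'time_s': 0.0, 'joints': array([-1.30029235e+00,  5.28551393e-02,  1.40175278e+00, -6.06275393e-06,
        1.68859687e+00, -7.03080207e-02]), 'joint_velocities': array([ 5.29591770e-04,  5.20753628e-04, -7.53542365e-04, -5.71472132e-05,
        6.17971880e-04,  8.71151982e-04]), 'effort': array([ 6.10399493e-04, -3.81666434e+01, -3.60190058e+01, -4.77513922e-07,
        6.14696735e-03,  9.80033121e-06]), 'position': array([ 175.42696849, -494.53920337,  255.44861824]), 'orientation': array([-8.01728934e-04,  9.85515738e-01,  1.69582076e-01, -8.35463520e-05]), 'wrist_force': array([ 0.0451098 , -0.59110703,  0.28104015]), 'moment': array([ 0.02712357, -0.04400807,  0.02972084]), 'opening': 1.001142705123238}
side {'fovy': 50.170466466866145, 'cx': 257.8587236828727, 'cy': 192.66693514200247, 'k1': 0.035213382054639863, 'R': array([[-8.44122780e-01, -5.36149857e-01,  2.50381451e-04],
       [-3.53924718e-01,  5.56873739e-01, -7.51417948e-01],
       [ 4.02733195e-01, -6.34377623e-01, -6.59826496e-01]]), 't': array([479.69037066, 340.82279765, 915.53109165])}
top {'fovy': 44.040531731901275, 'cx': 252.5190826824808, 'cy': 193.73628490089095, 'k1': -0.12791600714014545, 'R': array([[ 0.0289914 , -0.9994258 , -0.01753777],
       [-0.9954103 , -0.02726521, -0.09173299],
       [ 0.09120214,  0.02011675, -0.99562919]]), 't': array([  11.56657573,  585.30427714, 1404.62197304])}
```

View pics/side0.png

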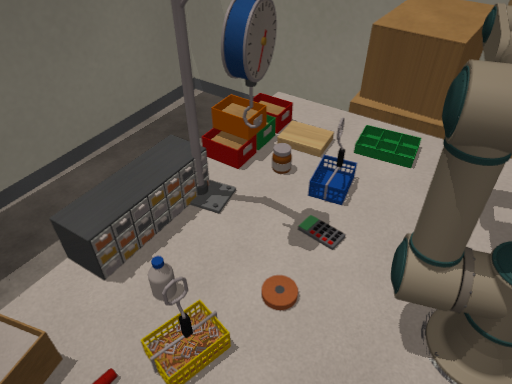

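View pics/top0.png

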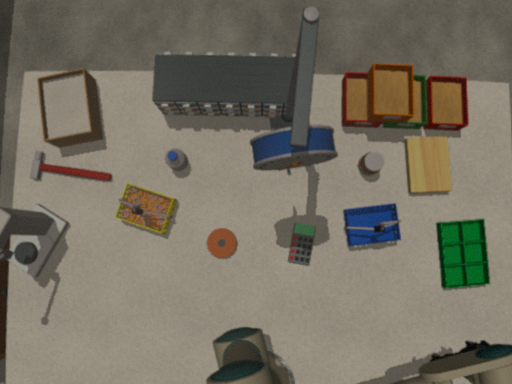

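```bash
cat > h.py <<'E'
import numpy as np, cv2
from rig import bot, optics
def K(s):
    f=s["frame"].shape[0]/2/np.tan(np.radians(s["fovy"]/2)); return f
def ray(s,u,v):
    f=K(s); d=np.array([(u-s["cx"])/f,(v-s["cy"])/f]); p=d.copy()
    for _ in range(30): p=d/(1+s["k1"]*(p@p))
    R=np.array(s["R"]);t=np.array(s["t"])
    w=R.T@np.array([p[0],p[1],1]); return -R.T@t, w/np.linalg.norm(w)
def plane(s,u,v,z):
    c,w=ray(s,u,v); return c+w*(z-c[2])/w[2]
def tri(s1,p1,s2,p2):
    c1,w1=ray(s1,*p1);c2,w2=ray(s2,*p2)
    A=np.stack([w1,-w2],1); k=np.linalg.lstsq(A,c2-c1,rcond=None)[0]
    a=c1+k[0]*w1;b=c2+k[1]*w2
    return (a+b)/2,np.linalg.norm(a-b)
def proj(s,X):
    c=np.array(s["R"])@np.array(X,float)+np.array(s["t"]); p=c[:2]/c[2]; p=p*(1+s["k1"]*(p@p)); f=K(s)
    return np.array([p[0]*f+s["cx"],p[1]*f+s["cy"]])
def crop(s,name,u0,v0,w,h,k=4):
    im=s["frame"][v0:v0+h,u0:u0+w,::-1]
    cv2.imwrite("pics/"+name+".png",cv2.resize(im,None,fx=k,fy=k,interpolation=cv2.INTER_CUBIC))
E
python3 - <<'E'
from h import *
import pickle
S=optics.snapshot("side");T=optics.snapshot("top")
pickle.dump((S,T),open("st0.pkl","wb"))
for s in(S,T): print(ray(s,256,192))
crop(S,"s_y",130,250,120,134,4);crop(T,"t_y",100,140,120,110,5)
crop(S,"s_h",170,0,130,140,4);crop(T,"t_h",230,100,130,100,5)
E
```

```text
(array([156.82842063, 648.18309592, 860.07193393]), array([ 0.40712937, -0.63284608, -0.65859814]))
(array([ 4.54178042e+02, -7.38050347e-01,  1.45237720e+03]), array([ 0.09505217,  0.01288782, -0.99538886]))
```

View pics/s_y.png

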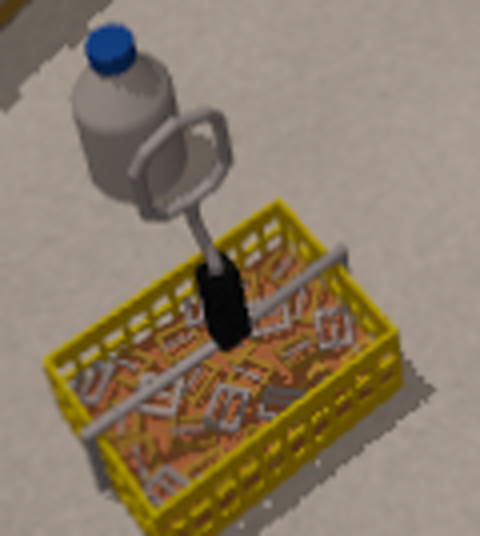

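View pics/t_y.png

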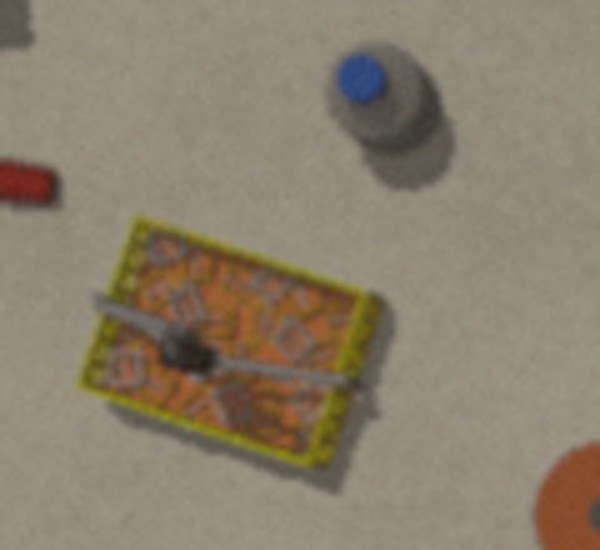

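View pics/s_h.png

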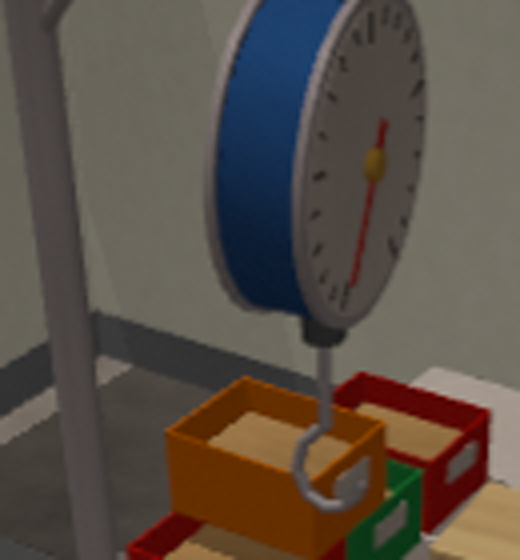

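View pics/t_h.png

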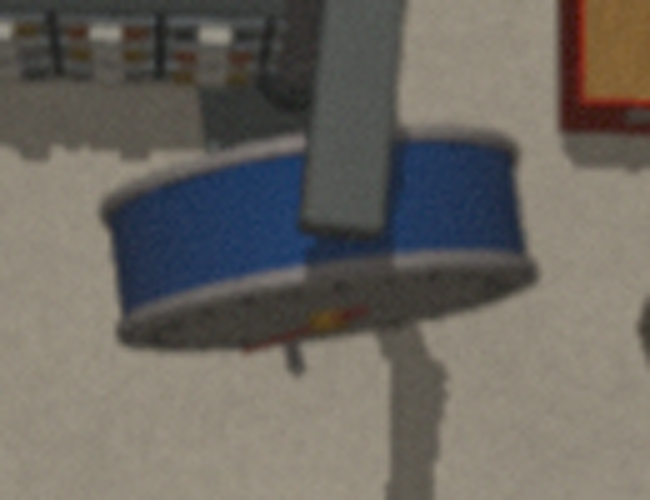

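```bash
python3 - <<'E'
from h import *
import pickle
S,T=pickle.load(open("st0.pkl","rb"))
np.set_printoptions(precision=1,suppress=True)
def mask(s,box):
    hsv=cv2.cvtColor(s["frame"],cv2.COLOR_RGB2HSV); m=cv2.inRange(hsv,(24,140,60),(34,255,255))
    u,v,w,h=box; k=np.zeros_like(m);k[v:v+h,u:u+w]=m[v:v+h,u:u+w];return k
m=mask(T,(100,170,90,80)); p=cv2.findNonZero(m)
# convex hull points cast on rim
h=cv2.convexHull(p).reshape(-1,2)
q=np.array([plane(T,u,v,60)[:2] for u,v in h],np.float32)
r=cv2.minAreaRect(q);print("top rect",r,cv2.boxPoints(r))
for c in [(138,218),(378,292),(320,465),(82,385)]:
    print(plane(T,c[0]/5+100-.5,c[1]/5+140-.5,60))
def cs(a):return (a[0]/4+130-.4,a[1]/4+250-.4)
def ct(a):return (a[0]/5+100-.4,a[1]/5+140-.4)
# rim corners two views: far-left corner etc
print("corner", tri(S,cs((280,203)),T,ct((378,290))))
print("corner", tri(S,cs((398,330)),T,ct((320,463))))
print("corner", tri(S,cs((50,360)),T,ct((138,218))))
print("grip top",tri(S,cs((215,268)),T,ct((175,342))))
print("grip bottom",tri(S,cs((235,345)),T,ct((200,362))))
print("loop end", tri(S,cs((143,175)),T,ct((100,300))))
print("loop ends z?", tri(S,cs((182,124)),T,ct((130,318))))
def ch(a):return (a[0]/4+170-.4,a[1]/4-.4)
def th(a):return (a[0]/5+230-.4,a[1]/5+100-.4)
print("hook tip",tri(S,ch((350,485)),T,th((296,373))))
for f in [(120,330),(537,268),(103,210),(518,150)]: print(plane(T,*th(f),527))
print("dial hub",tri(S,ch((374,163)),T,th((325,318))))
E
```

```text
top rect ((530.210205078125, 344.4457092285156), (158.25, 108.65708923339844), 73.85161590576172) [[456.  283.6]
 [560.4 253.3]
 [604.4 405.3]
 [500.  435.6]]
[603.4 403.7  60. ]
[563.1 256.3  60. ]
[459.8 286.6  60. ]
[502.5 432.6  60. ]
corner (array([564.3, 257.7,  49. ]), np.float64(1.3483620349062582))
corner (array([459.9, 287.5,  51.8]), np.float64(1.8498295693309017))
corner (array([601.6, 402.2,  59.8]), np.float64(3.704972054601848))
grip top (array([522. , 351.6, 145.7]), np.float64(6.958665113669521))
grip bottom (array([515. , 353.6,  83.5]), np.float64(4.79641469296218))
loop end (array([537.5, 368.8, 231.8]), np.float64(8.58605452306967))
loop ends z? (array([528.3, 347.3, 251.5]), np.float64(6.174587636158442))
hook tip (array([606. , -60.8, 348.1]), np.float64(5.344970688877476))
[594.6  17.4 527. ]
[ 624.  -146.7  527. ]
[642.5  25.6 527. ]
[ 671.4 -138.7  527. ]
dial hub (array([598.1, -63.2, 538.9]), np.float64(3.6573364234550687))
```

```bash
python3 - <<'E'
from h import *
import pickle
S,T=pickle.load(open("st0.pkl","rb"))
crop(S,"s_hook",235,70,40,65,9);crop(T,"t_hook",275,150,50,35,12)
crop(S,"s_loop",150,268,45,90,6);crop(T,"t_loop",110,185,50,45,12)
E
```

```text
(no output)
```

View pics/s_hook.png

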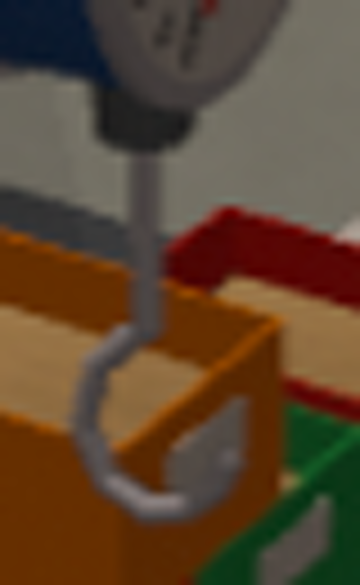

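View pics/t_hook.png

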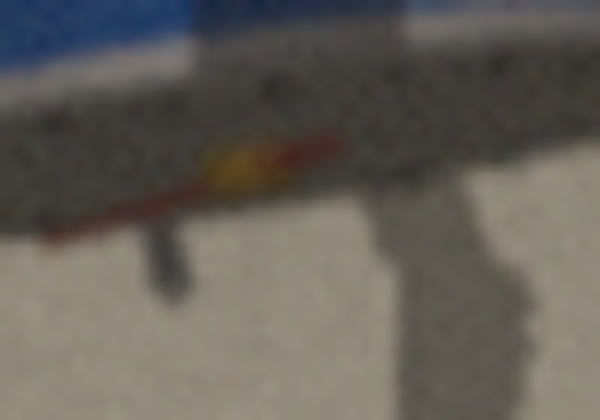

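View pics/s_loop.png

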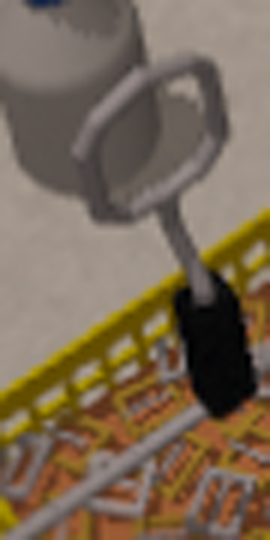

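View pics/t_loop.png

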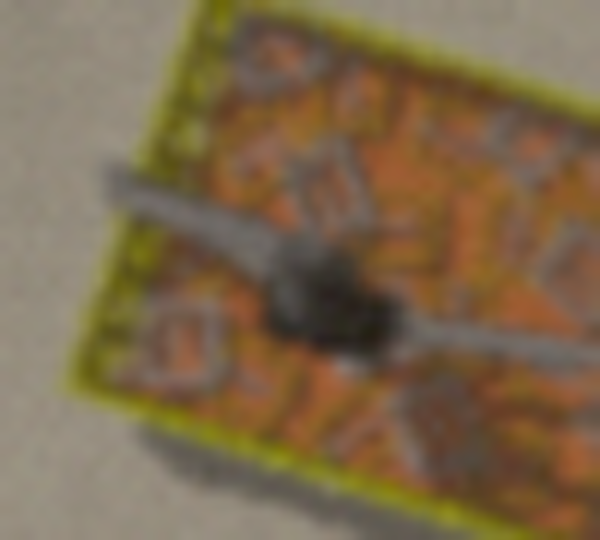

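```bash
python3 - <<'E'
from h import *
import pickle
S,T=pickle.load(open("st0.pkl","rb"))
np.set_printoptions(precision=1,suppress=True)
c=lambda a,u,v,k:(a[0]/k+u-.5+.5/k,a[1]/k+v-.5+.5/k)
sl=c((142,75),150,268,6);tl=c((200,214),110,185,12)
print("loop mid",tri(S,sl,T,tl),plane(S,*sl,248),plane(T,*tl,248))
print("rod bot",plane(S,*c((147,328),235,70,9),381))
st=c((237,458),235,70,9);tt=c((172,290),275,150,12)
print("tip",tri(S,st,T,tt),plane(S,*st,346),plane(T,*tt,346))
print("rodtop z from plane x,y: ")
yaw=np.radians(10.1)
for seat in([628,-57,334],[624,-57,334]):
  seat=np.array(seat,float);X=np.array([np.cos(yaw),np.sin(yaw),0]);Z=np.array([0,0,1])
  for n,d in dict(rodbot=(0,47),back=(19,20),bottom=(0,-7.5),tip=(-23,12),tipend=(-25.5,14.5)).items():
    P=seat+d[0]*X+d[1]*Z; a=proj(S,P);b=proj(T,P)
    print(n,P,(a-[235,70]+.5)*9,(b-[275,150]+.5)*12)
E
```

```text
loop mid (array([531.6, 347. , 250.1]), np.float64(3.7069555765031317)) [531.1 345.1 248. ] [533.2 348.7 248. ]
rod bot [626.7 -61.6 381. ]
tip (array([602.6, -63.2, 349.7]), np.float64(4.374377043294514)) [603.8 -69.2 346. ] [605.1 -62.4 346. ]
rodtop z from plane x,y: 
rodbot [628. -57. 381.] [133.6 334.8] [157.4 145.7]
back [646.7 -53.7 354. ] [ 68.9 412.2] [134.6  72.5]
bottom [628.  -57.  326.5] [136.4 516.4] [142.2 189.1]
tip [605.4 -61.  346. ] [216.  470.6] [165.6 289. ]
tipend [602.9 -61.5 348.5] [224.8 464.2] [168.3 299.8]
rodbot [624. -57. 381.] [146.6 339. ] [157.  166.5]
back [642.7 -53.7 354. ] [ 81.4 416.4] [134.2  92.7]
bottom [624.  -57.  326.5] [148.9 520.7] [141.7 208.9]
tip [601.4 -61.  346. ] [228.9 474.9] [165.1 309.2]
tipend [598.9 -61.5 348.5] [237.8 468.6] [167.8 320.1]
```

```bash
python3 - <<'E'
from h import *
import pickle
print([a for a in dir(bot) if a[0]!='_'])
S,T=pickle.load(open("st0.pkl","rb"))
print(plane(T,177,159,90),plane(T,222,243,20))
s=bot.sense()
yaw=np.radians(-16)
from scipy.spatial.transform import Rotation as Ro
q=s['orientation'];R=Ro.from_quat([q[1],q[2],q[3],q[0]]).as_matrix();print(R)
E
```

```text
['MotionError', 'hand_in', 'sense', 'tip_extent']
[674.81245246 250.34792634  90.        ] [433.97952584 115.75249902  20.        ]
[[ 9.42486590e-01  3.34243886e-01 -2.30235384e-04]
 [ 3.34243958e-01 -9.42486204e-01  8.55438342e-04]
 [ 6.89313621e-05 -8.83193952e-04 -9.99999608e-01]]
```

```bash
cat >> h.py <<'E'
from scipy.spatial.transform import Rotation as Ro
def cur():
    s=bot.sense();q=s['orientation'];return s['position'],Ro.from_quat([q[1],q[2],q[3],q[0]]).as_matrix(),s
def toolR(yaw,slant):
    """yaw deg of basket x, slant deg below horizontal"""
    a=np.radians(yaw);b=np.radians(slant);x=np.array([np.cos(a),np.sin(a),0]);y=np.array([-np.sin(a),np.cos(a),0])
    z=np.cos(b)*x-np.array([0,0,np.sin(b)]);Y=-y;return np.stack([np.cross(Y,z),Y,z],1)
def go(P,R2):
    p,R,s=cur();d=R.T@(np.array(P,float)-p);r=Ro.from_matrix(R.T@R2).as_rotvec(degrees=True)
    print("t",round(s['time_s'],2),"pos",p.round(1),"f",s['wrist_force'].round(2),"open",round(s['opening'],3))
    print("SHIFT",d.round(1),"ROT",r.round(1),"len",np.linalg.norm(d).round(1),np.linalg.norm(r).round(1)); return d,r
E
python3 - <<'E'
from h import *
go([400,-180,400],toolR(-10,70))
E
```

```text
t 0.2 pos [ 175.5 -494.7  255.8] f [ 0.7  -0.51  0.4 ] open 0.999
SHIFT [ 316.8 -221.6 -144. ] ROT [-5.2 19.6 29.2] len 412.6 35.5
```

```bash
python3 -m jog '[[15,-10,-40,-0.5,2,3,1],[40,-27,-80,-1,4,6,1],[75,-52,-115,-2,8,12,1],[115,-80,-140,-3,12,18,1],[155,-108,-144,-4,15,22,1]]' ; python3 - <<'E'
from h import *
go([430,150,360],toolR(-16,55)); print(bot.sense()['joints'])
E
```

```text
time_s: 0.7
position: [281.0, -347.3, 401.5]
orientation: [0.013, 0.99, -0.025, 0.136]
wrist_force: [0.6, -1.0, 0.2]
opening: 0.999
t 0.7 pos [ 281.  -347.3  401.5] f [ 0.59 -1.04  0.18] open 0.999
SHIFT [ 109.1 -505.3   63.4] ROT [-4.5 19.1 12.2] len 520.8 23.2
[-1.10315907 -0.28416994  1.44137399  0.23424009  1.82226607  0.59539497]
```

```bash
python3 -m jog '[[10,-45,2,-0.5,4,2,1],[20,-95,5,-1,7,5,1],[30,-145,10,-2,9,7,1],[45,-195,15,-2,11,8,1],[55,-245,20,-2,12,9,1]]' ; python3 -m jog '[[10,-50,5,-0.5,2,0,1],[20,-100,12,-1,3,0,1],[30,-150,20,-1,4,0,1],[40,-200,30,-1,6,0,1],[50,-245,40,-1,7,0,1]]';python3 - <<'E'
from h import *
R=toolR(-16,42);g=np.array([518.5,349,118]);z=R[:,2]
go(g-126*z,R); print(bot.sense()['joints'])
E
```

```text
time_s: 1.2
position: [350.4, -110.5, 392.7]
orientation: [0.023, 0.965, -0.104, 0.24]
wrist_force: [1.2, 1.1, 0.9]
opening: 1.0
time_s: 1.7
position: [456.0, 103.6, 384.0]
orientation: [0.037, 0.948, -0.104, 0.299]
wrist_force: [-0.1, -1.2, -0.1]
opening: 1.0
t 1.7 pos [456.  103.6 384. ] f [-0.1  -1.22 -0.09] open 1.0
SHIFT [-174.  -259.9   97.5] ROT [-1.9 12.9  2.8] len 327.6 13.3
[ 0.30518265 -0.47750803  1.69270462 -0.30348371  1.39190649  2.06704763]
```

```bash
cat >> h.py <<'E'
def fkR(j):
    e=lambda a,t:Ro.from_euler(a,t).as_matrix()
    return e('z',j[0])@e('y',j[1]+j[2])@e('z',j[3])@e('y',j[4])@e('z',j[5])
E
python3 - <<'E'
from h import *
p,R,s=cur();j=s['joints'];print((fkR(j).T@R).round(3))
E
```

```text
[[-0. -1.  0.]
 [ 1.  0. -0.]
 [-0.  0.  1.]]
```

```bash
cat >> h.py <<'E'
def fk(j,k):
    h,a,L2,L3,o,d=k
    e=lambda A,t:Ro.from_euler(A,t).as_matrix()
    A=e('z',j[0]);B=A@e('y',j[1]);C=A@e('y',j[1]+j[2])
    return A@[a,0,h]+B@[0,0,L2]+C@[o,0,L3]+fkR(j)@[0,0,d]
def ik(P,R2,k,j0):
    from scipy.optimize import least_squares
    M=Ro.from_euler('z',90,degrees=True).as_matrix()
    lo=[-2.9,-.91,.12,-1.06,.26,-2.93];hi=[2.9,2.17,2.37,4.2,2.73,2.93]
    f=lambda j:np.r_[(fk(j,k)-P)/100,Ro.from_matrix((fkR(j)@M).T@R2).as_rotvec()]
    r=least_squares(f,np.clip(j0,np.array(lo)+.01,np.array(hi)-.01),bounds=(lo,hi));return r.x,r.cost
E
python3 - <<'E'
from h import *
from scipy.optimize import least_squares
p,R,s=cur()
D=[([-1.30029235e+00,5.28551393e-02,1.40175278e+00,-6.06e-06,1.68859687e+00,-7.03e-02],[175.43,-494.54,255.45]),
([-1.10315907,-0.28416994,1.44137399,0.23424009,1.82226607,0.59539497],[281.,-347.3,401.5]),(s['joints'],p)]
f=lambda k:np.concatenate([fk(j,k)-P for j,P in D])
r=least_squares(f,[300,0,400,400,0,200]);k=r.x;print(k,r.fun.round(1))
np.save("k.npy",k)
def show(g,yaw,sl,fl):
    R2=toolR(yaw,sl)
    if fl: R2=R2@np.diag([-1,-1,1])
    best=min((ik(np.array(g)-6*R2[:,2],R2,k,j0) for j0 in([.6,.3,1.5,-.6,1.2,2.3],[.6,.3,1.5,-.6,1.2,-1],[.6,.3,1.5,.3,1.2,1],[.6,.3,1.5,2,1.2,1])),key=lambda t:t[1])
    print(g,yaw,sl,fl,best[0].round(2),"%.1e"%best[1])
a=np.radians(10)
for fl in(0,1):
  for sl in(35,40,45):
    show([518.5,349,118],-16,sl,fl);show([614,-62,234],10,sl,fl);show([614,-62,150],10,sl,fl);show([514,-80,234],10,sl,fl)
E
```

```text
[193.7083462   -0.99389547 323.74661528 501.39139161  83.55399601
 236.64661752] [-35.6  -9.9   0.  -36.7 -18.5   0.2   9.5 -29.9  -0.2]
[518.5, 349, 118] -16 35 0 [ 0.89  0.25  1.67 -1.06  1.06 -2.93] 7.6e-03
[614, -62, 234] 10 35 0 [-0.23 -0.18  1.86  0.58  0.62  0.84] 2.4e-31
[614, -62, 150] 10 35 0 [-0.23 -0.08  1.94  0.78  0.47  0.61] 2.1e-30
[514, -80, 234] 10 35 0 [-0.35 -0.51  2.12  0.64  0.75  0.75] 1.9e-30
[518.5, 349, 118] -16 40 0 [ 0.84  0.22  1.63 -0.81  1.04  2.93] 8.3e-03
[614, -62, 234] 10 40 0 [-0.22 -0.16  1.81  0.46  0.71  0.95] 3.0e-31
[614, -62, 150] 10 40 0 [-0.22 -0.06  1.9   0.59  0.55  0.8 ] 3.0e-28
[514, -80, 234] 10 40 0 [-0.33 -0.48  2.07  0.53  0.82  0.85] 1.5e-30
[518.5, 349, 118] -16 45 0 [ 0.83  0.22  1.61 -0.76  1.06  2.93] 2.2e-03
[614, -62, 234] 10 45 0 [-0.2  -0.13  1.75  0.37  0.81  1.03] 2.5e-26
[614, -62, 150] 10 45 0 [-0.2  -0.04  1.84  0.45  0.64  0.93] 2.8e-31
[514, -80, 234] 10 45 0 [-0.31 -0.44  2.01  0.43  0.9   0.94] 1.7e-30
[518.5, 349, 118] -16 35 1 [ 0.89  0.25  1.68 -1.05  1.05  0.08] 2.9e-22
[614, -62, 234] 10 35 1 [-0.23 -0.18  1.86  0.58  0.62 -2.3 ] 1.2e-30
[614, -62, 150] 10 35 1 [-0.23 -0.08  1.94  0.78  0.47 -2.53] 5.0e-31
[514, -80, 234] 10 35 1 [-0.35 -0.51  2.12  0.64  0.75 -2.39] 2.1e-30
[518.5, 349, 118] -16 40 1 [ 0.87  0.23  1.65 -0.94  1.05 -0.02] 5.5e-28
[614, -62, 234] 10 40 1 [-0.22 -0.16  1.81  0.46  0.71 -2.19] 5.1e-31
[614, -62, 150] 10 40 1 [-0.22 -0.06  1.9   0.59  0.55 -2.35] 2.8e-30
[514, -80, 234] 10 40 1 [-0.33 -0.48  2.07  0.53  0.82 -2.29] 3.0e-30
[518.5, 349, 118] -16 45 1 [ 0.84  0.23  1.62 -0.82  1.06 -0.11] 4.0e-29
[614, -62, 234] 10 45 1 [-0.2  -0.13  1.75  0.37  0.81 -2.11] 3.7e-28
[614, -62, 150] 10 45 1 [-0.2  -0.04  1.84  0.45  0.64 -2.21] 8.9e-31
[514, -80, 234] 10 45 1 [-0.31 -0.44  2.01  0.43  0.9  -2.21] 1.5e-24
```

```bash
python3 -m jog '[[-5,-15,0,0,0,-8,1],[-10,-30,0,0,0,-16,1],[-15,-45,0,0,0,-25,1],[-20,-60,0,0,0,-33,1],[-25,-75,0,0,0,-42,1]]' >/dev/null; python3 -c "
from h import *
p,R,s=cur();print(list(p),list(s['joints']))"
python3 -m jog '[[0,0,0,0,0,-8,1],[0,0,0,0,0,-16,1],[0,0,0,0,0,-25,1],[0,0,0,0,0,-33,1],[0,0,0,0,0,-42,1]]' >/dev/null
 python3 -c "
from h import *
p,R,s=cur();print(list(p),list(s['joints']))
R=toolR(-16,42)@np.diag([-1,-1,1]);g=np.array([518.5,349,118]);z=R[:,2]
go(g-126*z,R)"
```

```text
[np.float64(452.3301335663575), np.float64(181.91429582297573), np.float64(368.7224982791048)] [np.float64(0.5104283739796872), np.float64(-0.3777551945098822), np.float64(1.6521327599742346), np.float64(-0.4048110984793782), np.float64(1.4043899816973822), np.float64(1.5405419325846703)]
[np.float64(452.2262500978274), np.float64(181.89778671649032), np.float64(368.5245778338046)] [np.float64(0.5104531529251832), np.float64(-0.3778481880737103), np.float64(1.6524875717251992), np.float64(-0.40469652562566966), np.float64(1.4045189979382466), np.float64(0.8084537665373389)]
t 2.7 pos [452.2 181.9 368.5] f [-0.45 -0.21  0.4 ] open 1.002
SHIFT [ 167.5 -167.    97.3] ROT [ -9.4 -11.2 -92.9] len 255.7 94.0
```

```bash
python3 -m jog '[[15,-15,4,-1,-1,-8,1],[30,-30,8,-2,-2,-16,1],[45,-45,13,-2.5,-3,-25,1],[60,-60,18,-3,-4,-33,1],[75,-75,25,-4,-5,-42,1]]' >/dev/null;  python3 -c "
from h import *
p,R,s=cur();print(list(p),list(s['joints']))
R=toolR(-16,42)@np.diag([-1,-1,1]);g=np.array([518.5,349,118]);z=R[:,2]
go(g-126*z,R)"
```

```text
[np.float64(430.7675710327269), np.float64(271.64195333224524), np.float64(308.8776411902532)] [np.float64(0.7823607190348114), np.float64(-0.23252136238258153), np.float64(1.68313825669058), np.float64(-0.6315021742809389), np.float64(1.3774381219222163), np.float64(0.4212955412602181)]
t 3.2 pos [430.8 271.6 308.9] f [ 0.57 -0.15  0.46] open 1.0
SHIFT [136.1  -8.9  58.3] ROT [ -5.2  -6.4 -51. ] len 148.3 51.7
```

```bash
python3 - <<'E'
from h import *
from scipy.optimize import least_squares
D=[([-1.30029235e+00,5.28551393e-02,1.40175278e+00,-6.06e-06,1.68859687e+00,-7.03e-02],[175.43,-494.54,255.45]),
([-1.10315907,-0.28416994,1.44137399,0.23424009,1.82226607,0.59539497],[281.,-347.3,401.5]),
([0.30518265,-0.47750803,1.69270462,-0.30348371,1.39190649,2.06704763],[456.,103.6,384.]),
([.51043,-.377755,1.652133,-.404811,1.40439,1.54054],[452.33,181.914,368.722]),
([.78236,-.232521,1.683138,-.6315,1.377438,.421295],[430.768,271.642,308.878])]
e=lambda A,t:Ro.from_euler(A,t).as_matrix()
def F(j,k):
    h,a,L2,L3,o,d,w,y,v=k
    A=e('z',j[0]);B=A@e('y',j[1]);C=A@e('y',j[1]+j[2]);E=C@e('z',j[3]);G=E@e('y',j[4])
    return A@[a,y,h]+B@[0,0,L2]+C@[o,0,L3]+E@[v,0,0]+G@[w,0,d]
f=lambda k:np.r_[np.concatenate([F(np.array(j),k)-P for j,P in D]),.001*np.array(k)]
r=least_squares(f,[200,0,300,400,0,200,0,0,0]);print(r.x.round(1),r.fun.round(1))
E
```

```text
[ 2.064e+02 -0.000e+00  3.528e+02  4.963e+02  1.062e+02  2.552e+02
  0.000e+00  3.690e+01  1.000e-01] [-0.  -0.   0.   0.   0.  -0.   0.   0.   0.  -0.  -0.  -0.   0.   0.
 -0.   0.2 -0.   0.4  0.5  0.1  0.3  0.   0.   0. ]
```

```bash
sed -i 's/A@\[a,0,h\]/A@[a,36.9,h]/' h.py; cat >>h.py <<'E'
KK=[206.4,0,352.8,496.3,106.2,255.2]
FL=np.diag([-1,-1,1])
def chk(g,yaw,sl,back=0):
    R2=toolR(yaw,sl)@FL
    b=min((ik(np.array(g)-(6+back)*R2[:,2],R2,KK,j0) for j0 in([.6,.3,1.5,-.6,1.2,-1],[.6,.3,1.5,.3,1.2,-2])),key=lambda t:t[1])
    print(g,yaw,sl,b[0].round(2),"%.1e"%b[1])
E
python3 - <<'E'
from h import *
for sl in(35,40,45):
    chk([518.5,349,118],-16,sl);chk([518.5,349,118],-16,sl,110);chk([518.5,349,230],-16,sl)
    chk([614,-62,234],10,sl);chk([614,-62,150],10,sl);chk([514,-80,234],10,sl)
E
```

```text
[518.5, 349, 118] -16 35 [ 0.84  0.26  1.69 -1.06  1.    0.07] 2.1e-05
[518.5, 349, 118] -16 35 [ 1.01  0.09  1.73 -1.01  1.2   0.06] 3.8e-31
[518.5, 349, 230] -16 35 [ 0.84  0.11  1.61 -0.96  1.12 -0.14] 3.1e-25
[614, -62, 234] 10 35 [-0.33 -0.18  1.88  0.69  0.67 -2.46] 3.6e-30
[614, -62, 150] 10 35 [-0.33 -0.07  1.96  0.9   0.53 -2.7 ] 8.5e-31
[514, -80, 234] 10 35 [-0.48 -0.49  2.12  0.75  0.82 -2.55] 1.2e-28
[518.5, 349, 118] -16 40 [ 0.82  0.24  1.66 -0.95  1.   -0.03] 9.2e-31
[518.5, 349, 118] -16 40 [ 0.98  0.07  1.7  -0.9   1.2  -0.05] 1.7e-26
[518.5, 349, 230] -16 40 [ 0.82  0.1   1.58 -0.85  1.14 -0.23] 2.5e-29
[614, -62, 234] 10 40 [-0.31 -0.16  1.83  0.56  0.75 -2.33] 4.0e-31
[614, -62, 150] 10 40 [-0.31 -0.06  1.91  0.7   0.59 -2.51] 1.1e-29
[514, -80, 234] 10 40 [-0.46 -0.46  2.06  0.63  0.88 -2.44] 8.4e-30
[518.5, 349, 118] -16 45 [ 0.79  0.23  1.64 -0.82  1.01 -0.14] 1.5e-30
[518.5, 349, 118] -16 45 [ 0.93  0.06  1.66 -0.78  1.21 -0.15] 2.1e-31
[518.5, 349, 230] -16 45 [ 0.79  0.11  1.54 -0.74  1.17 -0.31] 8.6e-21
[614, -62, 234] 10 45 [-0.3  -0.14  1.77  0.45  0.83 -2.23] 2.1e-31
[614, -62, 150] 10 45 [-0.3  -0.04  1.86  0.54  0.67 -2.36] 2.2e-23
[514, -80, 234] 10 45 [-0.43 -0.43  2.01  0.52  0.95 -2.35] 1.6e-30
```

```bash
python3 -m jog '[[20,-2,6,-1,-1,-8,1],[50,-3,14,-2,-2,-16,1],[80,-5,25,-2.5,-3,-25,1],[105,-7,40,-3.5,-4,-33,1],[125,-8,50,-4.3,-5.2,-42,1]]' >/dev/null;  python3 -c "
from h import *
R=toolR(-16,42)@FL;g=np.array([518.5,349,118]);z=R[:,2]
go(g-126*z,R)"
```

```text
t 3.7 pos [426.1 368.  211.7] f [0.36 0.03 0.23] open 0.999
SHIFT [7.7 6.2 6.6] ROT [-1.  -1.3 -9.1] len 11.9 9.2
```

```bash
python3 -m jog '[[4,3,3,-0.5,-0.7,-5,1],[7.7,6,6.6,-1,-1.3,-9,1],[7.7,6.2,6.6,-1,-1.3,-9.1,1],[7.7,6.2,6.6,-1,-1.3,-9.1,1],[7.7,6.2,6.6,-1,-1.3,-9.1,1]]' >/dev/null;  python3 -c "
from h import *
R=toolR(-16,42)@FL;g=np.array([518.5,349,118]);z=R[:,2]
go(g-6*z,R)
S=optics.snapshot('side');T=optics.snapshot('top')
crop(S,'s1',120,200,150,150,4);crop(T,'t1',90,150,130,110,5)"
```

```text
t 4.2 pos [428.6 374.8 202.9] f [0.6  0.38 0.64] open 1.0
SHIFT [ 6.000e-01 -1.000e-01  1.204e+02] ROT [ 0.1  0.  -0.1] len 120.4 0.1
```

View pics/s1.png

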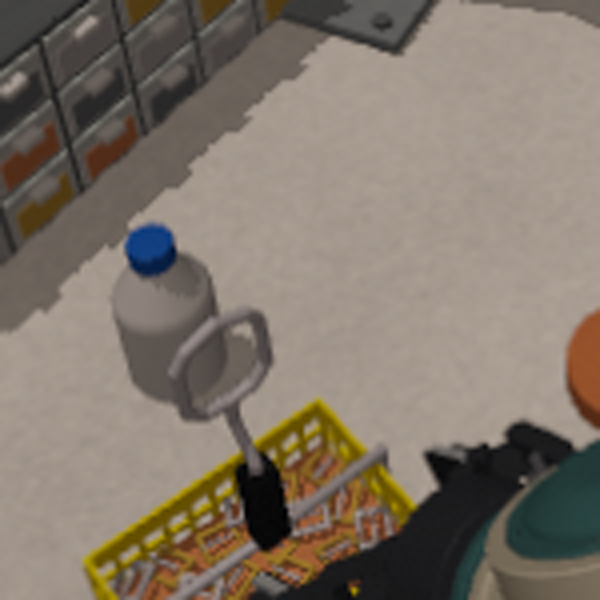

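View pics/t1.png

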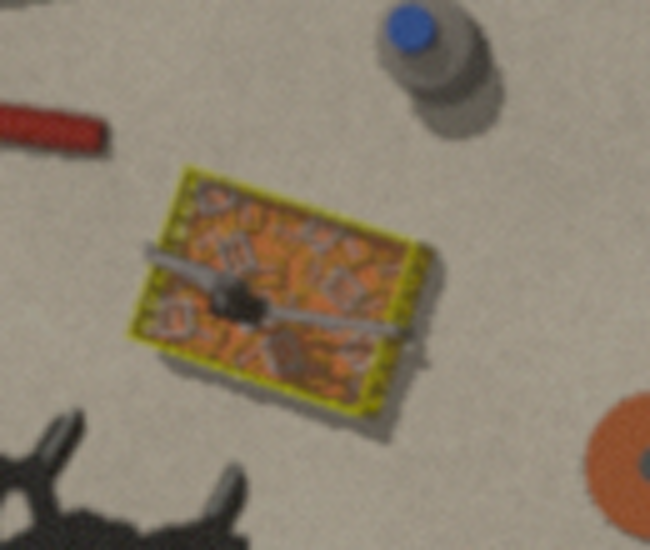

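```bash
python3 -m jog '[[0,0,20,0,0,0,1],[0,0,45,0,0,0,1],[0,0,70,0,0,0,1],[0.5,0,85,0,0,0,1],[0.6,0,90,0,0,0,1]]' >/dev/null; python3 -m jog '[[0,0,8,0,0,0,1],[0,0,16,0,0,0,1],[0,0,24,0,0,0,1],[0,0,29,0,0,0,1],[0,0,30,0,0,0,1]]' >/dev/null;  python3 -c "
from h import *
R=toolR(-16,42)@FL;g=np.array([518.5,349,118]);z=R[:,2]
go(g-6*z,R)
S=optics.snapshot('side');T=optics.snapshot('top')
crop(S,'s2',120,250,150,134,5);crop(T,'t2',90,170,90,80,8)"
```

```text
t 5.3 pos [514.6 349.2 120.6] f [-0.06 -0.48 -0.19] open 0.995
SHIFT [-0.6  0.8 -1.4] ROT [-0.1 -0.  -0.1] len 1.8 0.1
```

View pics/s2.png

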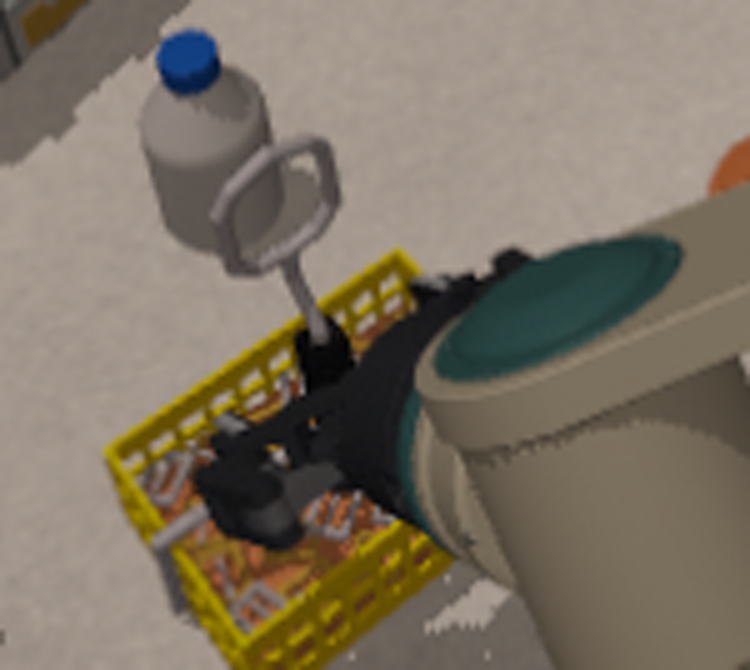

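View pics/t2.png

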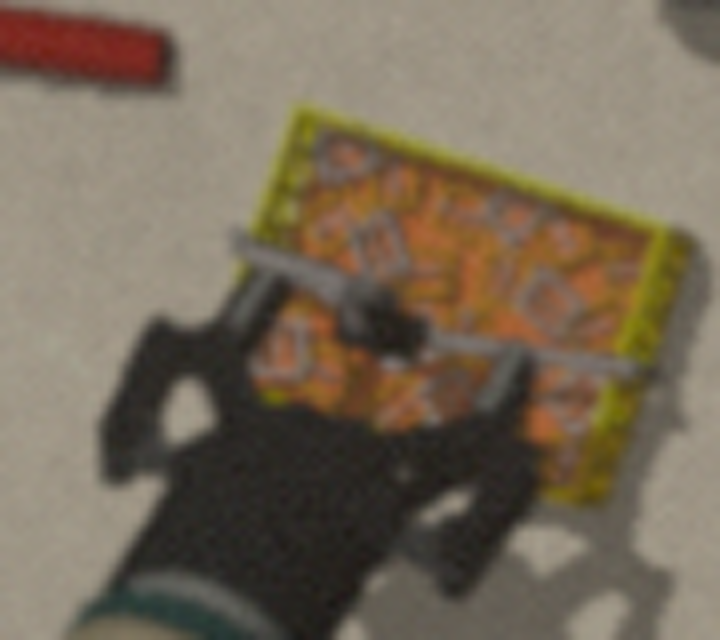

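```bash
python3 -m jog '[[0,0,0,0,0,0,0.3],[0,0,0,0,0,0,-0.2],[0,0,0,0,0,0,-0.6],[0,0,0,0,0,0,-1],[0,0,0,0,0,0,-1]]' 60; python3 -m jog '[[0,0,0,0,0,0,-1],[0,0,0,0,0,0,-1],[0,0,0,0,0,0,-1],[0,0,0,0,0,0,-1],[0,0,0,0,0,0,-1]]';  python3 -c "
from h import *
R=toolR(-16,42)@FL;g=np.array([518.5,349,118]);z=R[:,2]
go(g-6*z,R);p,R,s=cur();print(R.T@[0,0,1],R.T@[1,0,0])
S=optics.snapshot('side');T=optics.snapshot('top')
crop(S,'s3',120,250,150,134,5);crop(T,'t3',90,170,90,80,8)"
```

```text
time_s: 5.9
position: [514.5, 349.9, 121.5]
orientation: [0.403, 0.128, 0.905, -0.056]
wrist_force: [0.9, 2.2, -0.5]
opening: 0.201
time_s: 6.4
position: [514.5, 349.9, 121.5]
orientation: [0.403, 0.128, 0.905, -0.056]
wrist_force: [-0.2, -0.0, 0.2]
opening: 0.204
t 6.4 pos [514.5 349.9 121.5] f [-0.23 -0.01  0.23] open 0.204
SHIFT [-0.1  0.2 -0.7] ROT [ 0.  -0.  -0.1] len 0.7 0.1
[-0.74313318  0.00136283 -0.66914215] [-0.64272045  0.27678398  0.71435359]
```

View pics/s3.png

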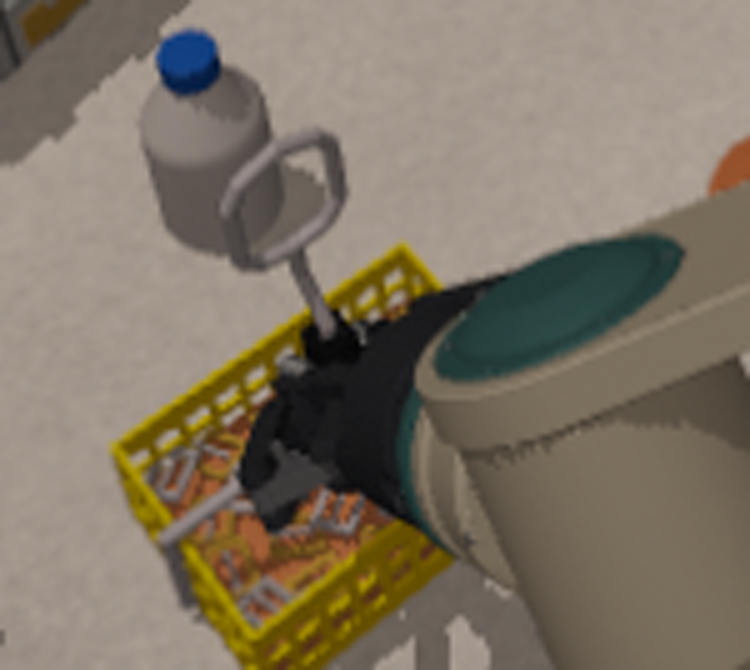

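View pics/t3.png

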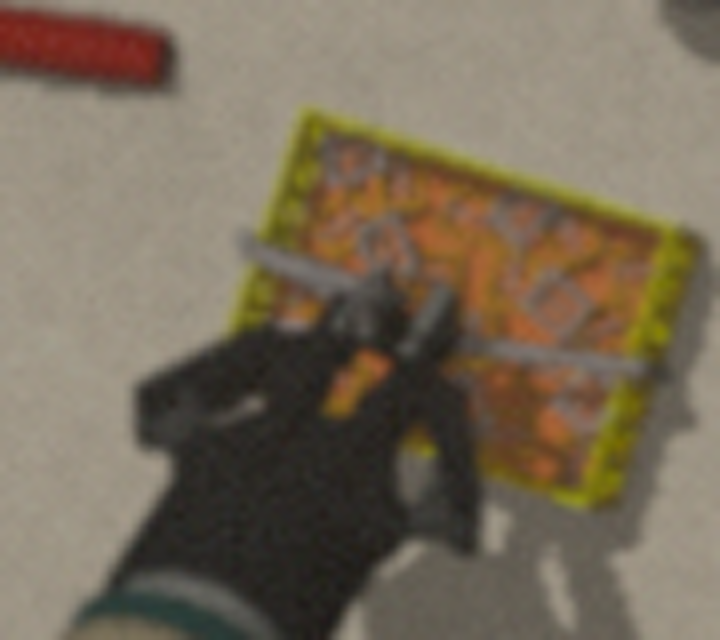

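```bash
python3 -m jog '[[-2,0,-2,0,0,0,-1],[-6,0,-5,0,0,0,-1],[-11,0,-10,0,0,0,-1],[-17,0,-15.5,0,0,0,-1],[-22,0,-20,0,0,0,-1]]' ; python3 -m jog '[[-10,0,-9,0,0,0,-1],[-22,0,-20,0,0,0,-1],[-36,0,-32,0,0,0,-1],[-50,0,-45,0,0,0,-1],[-58,0,-52,0,0,0,-1]]';  python3 -m jog '[[-5,0,-4.5,0,0,0,-1],[-8,0,-7,0,0,0,-1],[-8,0,-7,0,0,0,-1],[-8,0,-7,0,0,0,-1],[-8,0,-7,0,0,0,-1]]';python3 -c "
from h import *
p,R,s=cur();print(p,s['wrist_force'],s['moment'],s['joints'])
S=optics.snapshot('side');T=optics.snapshot('top')
crop(S,'s4',100,170,180,160,4);crop(T,'t4',80,150,110,100,7)"
```

```text
time_s: 7.0
position: [514.5, 350.0, 152.2]
orientation: [0.403, 0.128, 0.904, -0.056]
wrist_force: [0.3, 0.2, -4.9]
opening: 0.203
time_s: 7.5
position: [514.9, 350.2, 233.8]
orientation: [0.404, 0.129, 0.904, -0.055]
wrist_force: [-0.2, 0.4, -5.6]
opening: 0.203
time_s: 8.0
position: [514.8, 349.9, 243.2]
orientation: [0.404, 0.128, 0.904, -0.055]
wrist_force: [0.8, 0.1, -5.4]
opening: 0.203
[514.82840443 349.90946519 243.19303314] [ 0.77833687  0.09648386 -5.43591852] [ 0.26462314  1.06184653 -0.04364966] [ 0.80929203  0.09494423  1.55238122 -0.79975712  1.16310436 -0.27460445]
```

View pics/s4.png

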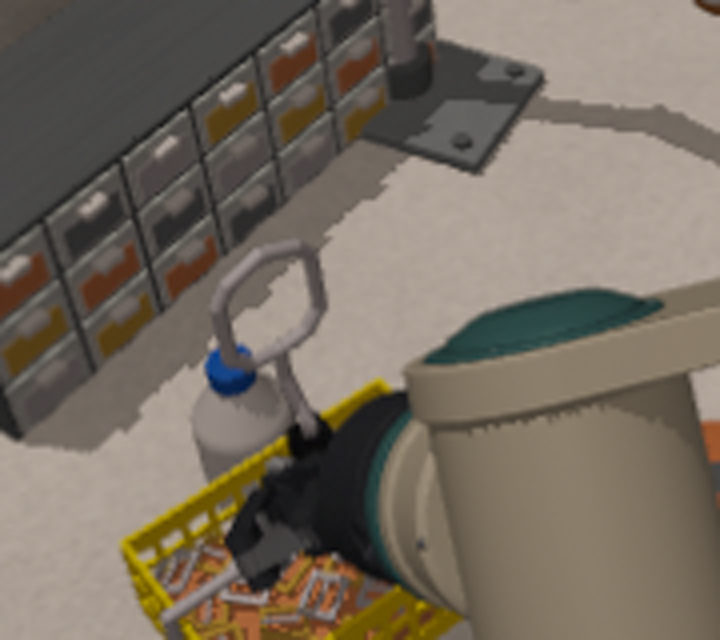

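View pics/t4.png

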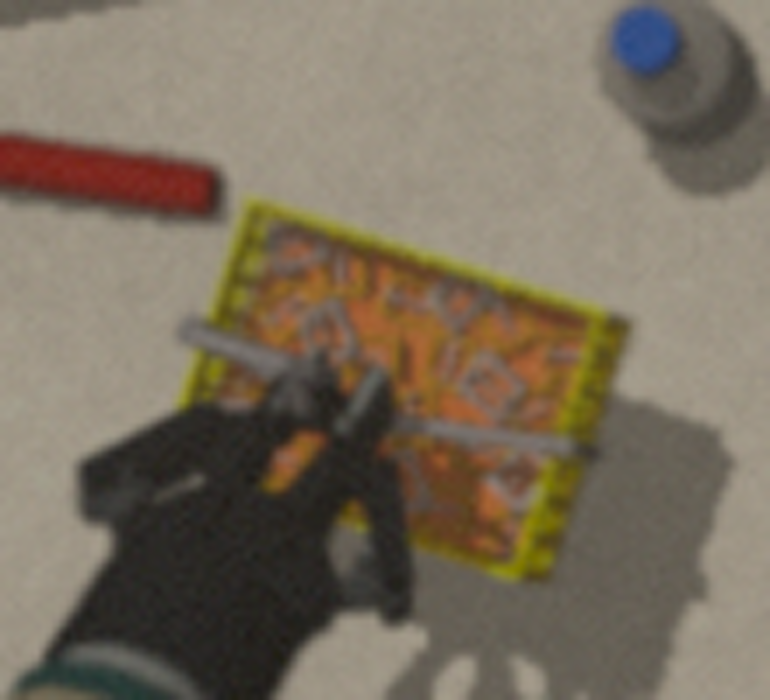

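```bash
python3 - <<'E'
from h import *
import pickle
S,T=pickle.load(open("st0.pkl","rb"))
np.set_printoptions(precision=1,suppress=True)
c=lambda a,u,v,k:(a[0]/k+u-.5+.5/k,a[1]/k+v-.5+.5/k)
sl=c((268,252),100,170,4);tl=c((252,353),80,150,7)
p,R,s=cur()
L,e=tri(S,sl,T,tl);print("loop",L,e,"rel",L-p); a=np.radians(-16)
d=L-p;print("in yaw frame",d@[np.cos(a),np.sin(a),0],d@[-np.sin(a),np.cos(a),0],"expected 18.5,0,126.5")
print("S@z",plane(S,*sl,369.7),"T",plane(T,*tl,369.7),"model",p+18.5*np.array([np.cos(a),np.sin(a),0])+[0,0,126.5])
print("blue",plane(T,373,226,60), plane(T,395,222,250))
X=np.array([np.cos(np.radians(10)),np.sin(np.radians(10)),0])
tgt=np.array([627.5,-60,363])-80*X-18.5*X-[0,0,126.5];print(tgt)
go(tgt,toolR(10,42)@FL)
E
```

```text
loop [529.8 339.1 368.7] 0.7733535661174163 rel [ 14.8 -10.9 125.1]
in yaw frame 17.264730589519747 -6.349615762202614 expected 18.5,0,126.5
S@z [528.6 339.6 369.7] T [530.  339.  369.7] model [532.7 344.9 370.1]
blue [ 496.2 -329.6   60. ] [ 502.  -341.5  250. ]
[530.5 -77.1 236.5]
t 8.1 pos [514.9 350.  243.6] f [-0.5  0.5 -6.2] open 0.2
SHIFT [ -85.  -406.1  102.7] ROT [-19.2   0.1 -17.6] len 427.4 26.1
```

```bash
python3 -m jog '[[-2,-8,2,-0.4,0,-0.4,-1],[-6,-26,7,-1.3,0,-1.2,-1],[-11,-53,13,-2.6,0,-2.3,-1],[-17,-82,21,-4,0,-3.6,-1],[-24,-114,29,-5.4,0,-5,-1]]'; python3 -c "
from h import *
go([530.5,-77.1,236.5],toolR(10,42)@FL)"
```

```text
time_s: 8.6
position: [519.1, 228.6, 241.1]
orientation: [0.407, 0.069, 0.911, -0.03]
wrist_force: [-0.4, -0.4, -6.2]
opening: 0.202
t 8.6 pos [519.1 228.6 241.1] f [-0.35 -0.44 -6.2 ] open 0.202
SHIFT [ -34.8 -300.6   45.3] ROT [-13.8   0.1 -12.5] len 306.0 18.6
```

```bash
python3 -m jog '[[-4,-32,5,-1.5,0,-1.3,-1],[-7,-64,10,-3,0,-2.7,-1],[-11,-98,15,-4.5,0,-4,-1],[-15,-132,20,-6,0,-5.5,-1],[-19,-165,25,-7.5,0,-7,-1]]'; python3 -c "
from h import *
go([530.5,-77.1,236.5],toolR(10,42)@FL)"
```

```text
time_s: 9.1
position: [524.4, 60.8, 237.9]
orientation: [0.407, -0.014, 0.913, 0.003]
wrist_force: [0.4, 0.6, -7.7]
opening: 0.204
t 9.1 pos [524.4  60.8 237.9] f [ 0.39  0.63 -7.66] open 0.204
SHIFT [ 1.00e-01 -1.38e+02  3.10e+00] ROT [-6.4  0.1 -5.4] len 138.0 8.4
```

```bash
python3 -m jog '[[0,-32,1,-1.5,0,-1.3,-1],[0,-64,1.5,-3,0,-2.5,-1],[0,-95,2,-4.5,0,-4,-1],[0,-120,2.5,-5.7,0,-4.8,-1],[0,-134,3,-6.3,0,-5.3,-1]]'; python3 -m jog '[[0,-3,0,0,0,0,-1],[0,-3,0,0,0,0,-1],[0,-3,0,0,0,0,-1],[0,-3,0,0,0,0,-1],[0,-3,0,0,0,0,-1]]';python3 -c "
from h import *
go([530.5,-77.1,236.5],toolR(10,42)@FL)
S=optics.snapshot('side');T=optics.snapshot('top')
import pickle;pickle.dump((S,T),open('st5.pkl','wb'))
crop(S,'s5',200,60,130,110,6);crop(T,'t5',240,130,100,90,8);cv2.imwrite('pics/s5full.png',S['frame'][:,:,::-1])"
```

```text
time_s: 9.6
position: [529.5, -76.2, 236.0]
orientation: [0.405, -0.078, 0.91, 0.033]
wrist_force: [-0.1, 0.8, -5.7]
opening: 0.198
time_s: 10.1
position: [529.9, -78.2, 236.1]
orientation: [0.405, -0.079, 0.91, 0.033]
wrist_force: [-0.4, -0.0, -5.6]
opening: 0.202
t 10.1 pos [529.9 -78.2 236.1] f [-0.38 -0.04 -5.56] open 0.202
SHIFT [-0.8  1.   0.3] ROT [-0.3 -0.   0. ] len 1.3 0.3
```

View pics/s5.png

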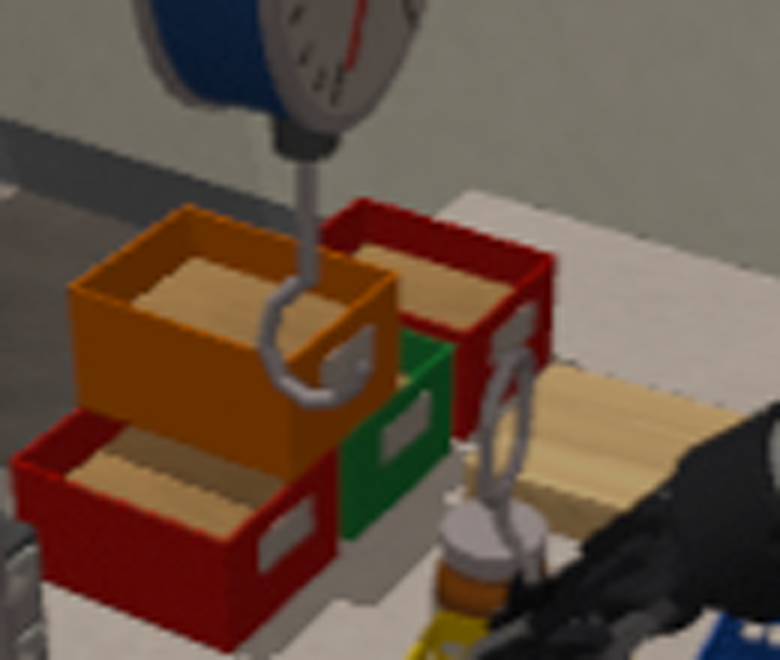

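View pics/t5.png

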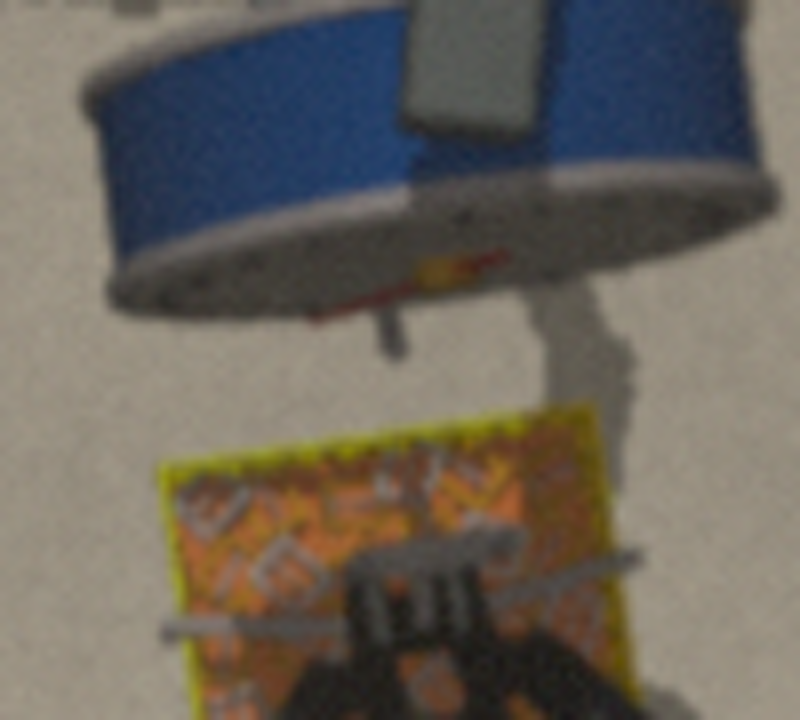

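View pics/s5full.png

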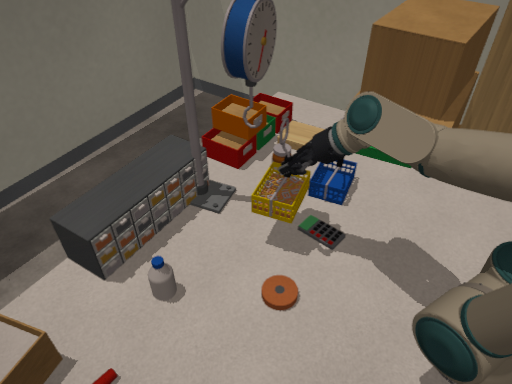

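```bash
python3 - <<'E'
from h import *
import pickle
S,T=pickle.load(open("st5.pkl","rb"))
np.set_printoptions(precision=1,suppress=True)
c=lambda a,u,v,k:(a[0]/k+u-.5+.5/k,a[1]/k+v-.5+.5/k)
p=np.array([529.9,-78.2,236.1]);a=np.radians(10);X=np.array([np.cos(a),np.sin(a),0]);Y=np.array([-np.sin(a),np.cos(a),0])
sl=c((515,356),200,60,6);tl=c((435,550),240,130,8)
L,e=tri(S,sl,T,tl);print("loop",L,e,"model",p+18.5*X+[0,0,126.5],"T@363",plane(T,*tl,363),"S@363",plane(S,*sl,363))
for q in((355,562),(515,540)): print(plane(T,*c(q,240,130,8),355))
tt=c((397,350),240,130,8);st=c((350,395),200,60,6)
print("rod",plane(S,*c((308,280),200,60,6),381))
print("tipT",plane(T,*tt,348)+2.5*X)
print("hook T line",plane(T,*c((387,318),240,130,8),335))
for z in(0,):
  for seat in((627.5,-60,334),(627.5,-63,334)):
    s_=np.array(seat,float)
    for n,d in dict(rodbot=(0,47),back=(19,20),bottom=(0,-7.5),tip=(-23,12),tipend=(-25.5,14.5)).items():
      P=s_+d[0]*X+d[2-1]*np.array([0,0,1]);print(n,(proj(S,P)-[200,60]+.5)*6,(proj(T,P)-[240,130]+.5)*8)
E
```

```text
loop [543.8 -75.  366.8] 4.22670392261868 model [548.1 -75.  362.6] T@363 [546.  -74.3 363. ] S@363 [544.8 -81.4 363. ]
[542.6 -51.8 355. ]
[550.2 -98.  355. ]
rod [626.1 -60.7 381. ]
tipT [608.2 -62.6 348. ]
hook T line [617.1 -60.6 335. ]
rodbot [304.4 280.3] [395.4 259.1]
back [261.2 331.8] [380.1 210.3]
bottom [306.  401.2] [384.8 288. ]
tip [359.1 370.7] [400.4 354.6]
tipend [365.  366.5] [402.2 361.9]
rodbot [308.6 277. ] [405.9 259.4]
back [265.4 328.5] [390.3 210.5]
bottom [310.1 397.8] [394.8 288.2]
tip [363.1 367.3] [410.6 354.9]
tipend [369.  363.1] [412.5 362.1]
```

```bash
python3 -m jog '[[-4,0.5,4.5,0,0,0,-1],[-11,1,12,0,0,0,-1],[-19,1.5,21,0,0,0,-1],[-25,2,27.5,0,0,0,-1],[-27,2,30,0,0,0,-1]]'; python3 -c "
from h import *
go([530.5,-77.1,236.5],toolR(10,42)@FL)
S=optics.snapshot('side');T=optics.snapshot('top')
import pickle;pickle.dump((S,T),open('st6.pkl','wb'))
crop(S,'s6',225,85,75,65,10);crop(T,'t6',265,160,55,50,12)"
```

```text
time_s: 10.7
position: [570.3, -69.2, 235.9]
orientation: [0.405, -0.079, 0.91, 0.033]
wrist_force: [-0.4, 0.1, -5.8]
opening: 0.206
t 10.7 pos [570.3 -69.2 235.9] f [-0.4   0.07 -5.81] open 0.206
SHIFT [ 26.7  -1.  -30.6] ROT [-0.3 -0.   0. ] len 40.6 0.3
```

View pics/s6.png

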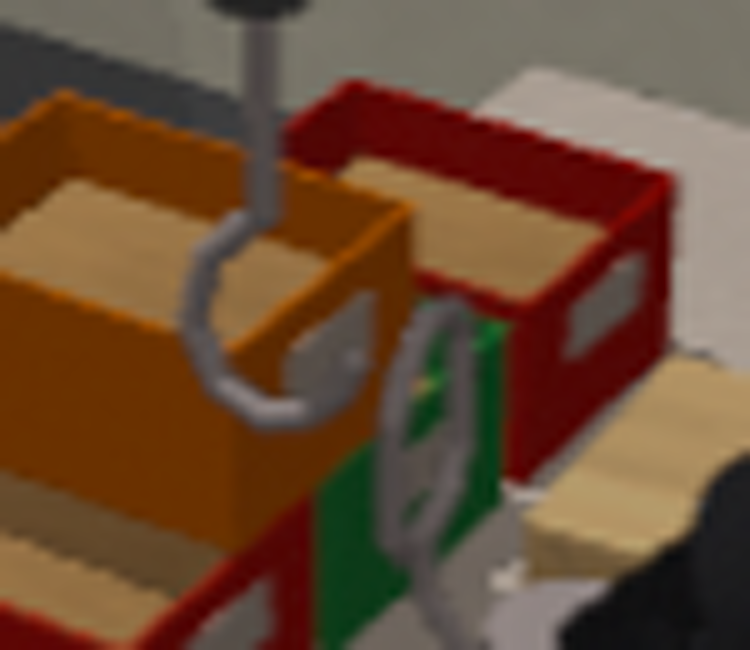

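View pics/t6.png

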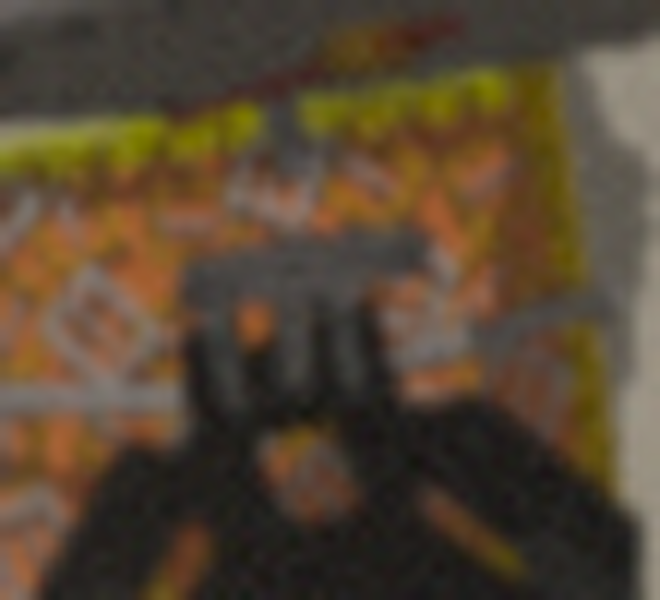

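```bash
python3 - <<'E'
from h import *
import pickle
S,T=pickle.load(open("st6.pkl","rb"))
np.set_printoptions(precision=1,suppress=True)
a=np.radians(10);X=np.array([np.cos(a),np.sin(a),0]);Y=np.array([-np.sin(a),np.cos(a),0]);Z=np.array([0,0,1])
L=np.array([570.3,-69.2,235.9])+18.5*X+126.5*Z
o=lambda P:((proj(S,P)-[225,85]+.5)*10,(proj(T,P)-[265,160]+.5)*12)
print("loop",L)
for n,P in dict(mid=L,l=L+Y*14-6*Z,r=L-Y*14-6*Z,bot=L-58*Z).items(): print(n,*o(P))
s_=np.array((627,-60.5,334.))
for n,d in dict(rodbot=(0,47),back=(19,20),bottom=(0,-7.5),tip=(-23,12),tipend=(-26,15)).items():
    print(n,*o(s_+d[0]*X+d[1]*Z))
print("per mm x,y,z side",[ (o(L+5*v)[0]-o(L)[0])/5 for v in(X,Y,Z)])
print(tri(S,((438+.5)/10+225-.5,(305+.5)/10+85-.5),T,((308+.5)/12+265-.5,(260)/12+160-.5)))
E
```

```text
loop [588.5 -66.  362.4]
mid [412.6 322.8] [314.3 244.9]
l [390.  374.8] [240.9 259.2]
r [434.1 316.4] [383.8 238.1]
bot [409.4 532.5] [296.4 279.4]
rodbot [260.3 216.8] [295.7  31.4]
back [188.3 302.7] [272.6 -42. ]
bottom [262.9 418.4] [279.6  74.5]
tip [351.4 367.5] [303.1 174.5]
tipend [363.2 359.1] [306.4 187.6]
per mm x,y,z side [array([-4. , -0.9]), array([-1.6,  2.1]), array([ 0.1, -3.8])]
(array([583.2, -65.3, 369.2]), np.float64(3.4458002897756392))
```

```bash
python3 -m jog '[[-3,0,3.3,0,0,0,-1],[-7,0,8,0,0,0,-1],[-11,0,12.5,0,0,0,-1],[-14,0,15.6,0,0,0,-1],[-15,0,16.7,0,0,0,-1]]';  python3 -m jog '[[-3,0,3.3,0,0,0,-1],[-6,0,7,0,0,0,-1],[-9,0,10.5,0,0,0,-1],[-11.5,0,13,0,0,0,-1],[-12.5,0,14,0,0,0,-1]]'; python3 -c "
from h import *
go([530.5,-77.1,236.5],toolR(10,42)@FL)
S=optics.snapshot('side');T=optics.snapshot('top')
import pickle;pickle.dump((S,T),open('st7.pkl','wb'))
crop(S,'s7',225,85,75,65,10);crop(T,'t7',265,140,55,50,12)"
```

```text
time_s: 11.3
position: [592.3, -65.4, 235.6]
orientation: [0.405, -0.079, 0.91, 0.033]
wrist_force: [-0.1, -0.5, -5.5]
opening: 0.204
time_s: 11.8
position: [611.1, -62.1, 235.5]
orientation: [0.405, -0.079, 0.91, 0.033]
wrist_force: [0.0, 0.1, -6.0]
opening: 0.207
t 11.8 pos [611.1 -62.1 235.5] f [ 0.03  0.1  -6.03] open 0.207
SHIFT [ 54.2  -1.  -61.5] ROT [-0.3 -0.1  0. ] len 82.0 0.3
```

View pics/s7.png

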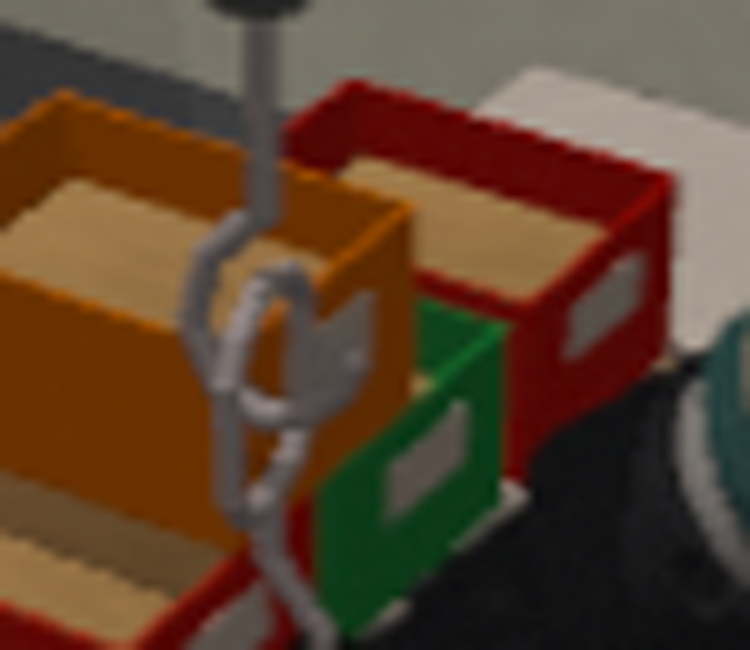

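View pics/t7.png

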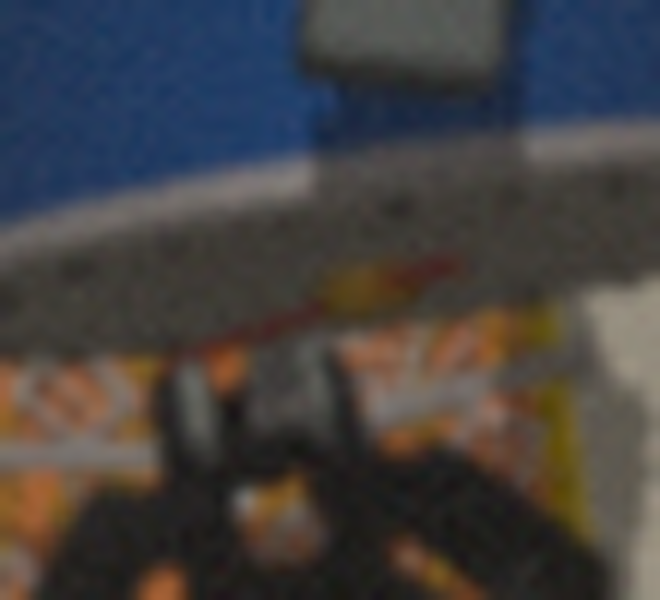

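```bash
python3 -m jog '[[2,0,1.8,0,0,0,-1],[5.5,0,5,0,0,0,-1],[9.5,0,8.6,0,0,0,-1],[13,0,11.7,0,0,0,-1],[15,0,13.4,0,0,0,-1]]';  python3 -m jog '[[0.7,0,0.7,0,0,0,-1],[1.5,0,1.3,0,0,0,-1],[2.2,0,2,0,0,0,-1],[3,0,2.7,0,0,0,-1],[3.7,0,3.3,0,0,0,-1]]'; python3 -m jog '[[0.7,0,0.7,0,0,0,-1],[1.5,0,1.3,0,0,0,-1],[2.2,0,2,0,0,0,-1],[3,0,2.7,0,0,0,-1],[3.7,0,3.3,0,0,0,-1]]'; python3 -c "
from h import *
S=optics.snapshot('side')
crop(S,'s8',225,85,75,65,10)"
```

```text
time_s: 12.4
position: [610.5, -62.2, 214.2]
orientation: [0.404, -0.079, 0.911, 0.034]
wrist_force: [0.0, -0.4, -5.9]
opening: 0.204
time_s: 12.9
position: [610.6, -62.2, 209.4]
orientation: [0.404, -0.079, 0.911, 0.033]
wrist_force: [-0.5, 0.2, -6.0]
opening: 0.197
time_s: 13.4
position: [610.6, -62.3, 204.5]
orientation: [0.404, -0.079, 0.911, 0.033]
wrist_force: [-1.1, 0.4, -5.5]
opening: 0.201
```

View pics/s8.png

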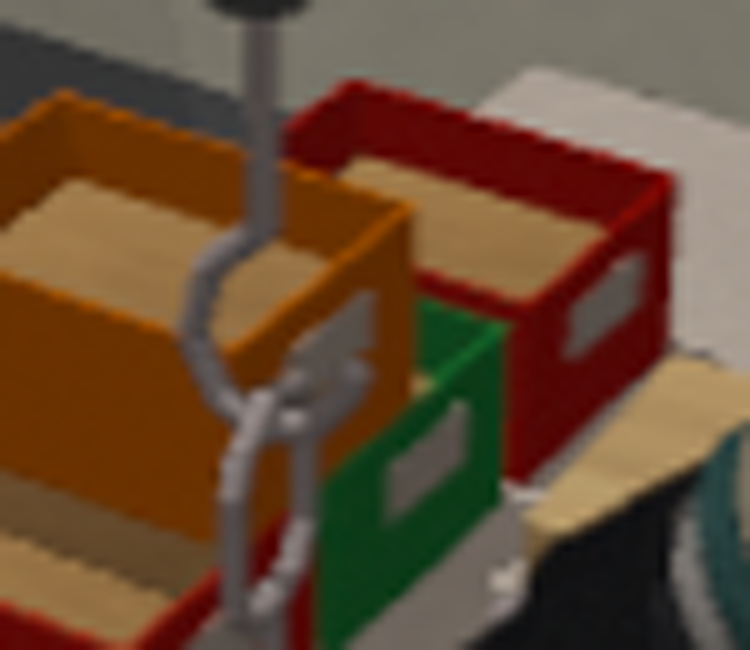

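```bash
for i in 1; do python3 -m jog '[[0.7,0,0.7,0,0,0,-1],[1.5,0,1.3,0,0,0,-1],[2.2,0,2,0,0,0,-1],[3,0,2.7,0,0,0,-1],[3.7,0,3.3,0,0,0,-1]]'; python3 -m jog '[[0.7,0,0.7,0,0,0,-1],[1.5,0,1.3,0,0,0,-1],[2.2,0,2,0,0,0,-1],[3,0,2.7,0,0,0,-1],[3.7,0,3.3,0,0,0,-1]]';python3 -m jog '[[0.7,0,0.7,0,0,0,-1],[1.5,0,1.3,0,0,0,-1],[2.2,0,2,0,0,0,-1],[3,0,2.7,0,0,0,-1],[3.7,0,3.3,0,0,0,-1]]'; done; python3 -c "
from h import *
S=optics.snapshot('side')
print(bot.sense()['wrist_force'],bot.sense()['moment'])
crop(S,'s9',215,0,75,160,5)"
```

```text
time_s: 13.95
position: [610.5, -62.3, 199.3]
orientation: [0.404, -0.079, 0.911, 0.033]
wrist_force: [-0.2, 0.0, -4.1]
opening: 0.203
time_s: 14.45
position: [610.6, -62.3, 194.5]
orientation: [0.405, -0.079, 0.91, 0.033]
wrist_force: [-0.2, 0.1, -4.8]
opening: 0.198
time_s: 14.95
position: [610.6, -62.3, 189.6]
orientation: [0.405, -0.079, 0.91, 0.033]
wrist_force: [-0.1, 0.3, -3.2]
opening: 0.206
[ 0.22859257 -0.529257   -3.56627098] [-0.11434414  0.68836154  0.05183331]
```

View pics/s9.png

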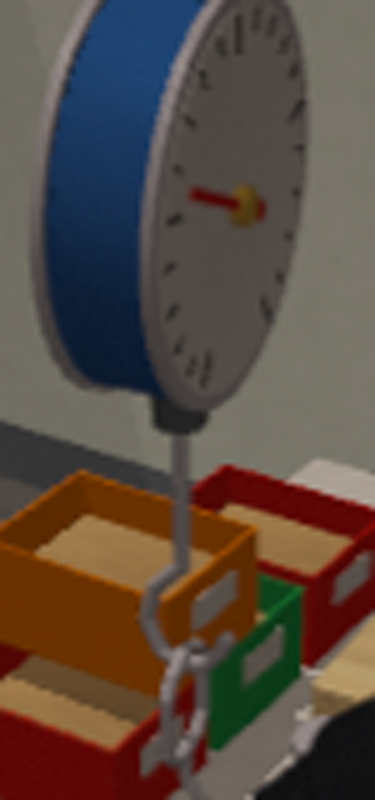

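```bash
python3 -m jog '[[0.7,0,0.7,0,0,0,-1],[1.5,0,1.3,0,0,0,-1],[2.2,0,2,0,0,0,-1],[3,0,2.7,0,0,0,-1],[3.7,0,3.3,0,0,0,-1]]'; python3 -m jog '[[0.7,0,0.7,0,0,0,-1],[1.5,0,1.3,0,0,0,-1],[2.2,0,2,0,0,0,-1],[3,0,2.7,0,0,0,-1],[3.7,0,3.3,0,0,0,-1]]';python3 -m jog '[[0.6,0,0.5,0,0,0,-1],[1.2,0,1.1,0,0,0,-1],[1.8,0,1.6,0,0,0,-1],[2.4,0,2.1,0,0,0,-1],[2.7,0,2.4,0,0,0,-1]]'; python3 -m jog '[[0,0,0,0,0,0,-1],[0,0,0,0,0,0,-1],[0,0,0,0,0,0,-1],[0,0,0,0,0,0,-1],[0,0,0,0,0,0,-1]]'; python3 -c "
from h import *
F=[]
for i in range(8):
    optics.snapshot('side');s=bot.sense();F.append(np.r_[s['wrist_force'],s['moment'],s['position']])
np.set_printoptions(precision=2,suppress=True);print(np.mean(F,0),np.std(F,0))"
```

```text
time_s: 15.5
position: [610.6, -62.4, 184.5]
orientation: [0.405, -0.079, 0.91, 0.033]
wrist_force: [-0.2, 0.3, -1.6]
opening: 0.204
time_s: 16.0
position: [610.6, -62.4, 179.6]
orientation: [0.405, -0.079, 0.91, 0.033]
wrist_force: [1.9, 0.3, -1.5]
opening: 0.204
time_s: 16.5
position: [610.6, -62.4, 176.0]
orientation: [0.405, -0.079, 0.91, 0.033]
wrist_force: [0.3, 0.4, 0.6]
opening: 0.207
time_s: 17.0
position: [610.7, -62.4, 176.0]
orientation: [0.405, -0.079, 0.91, 0.033]
wrist_force: [0.4, 1.6, -0.9]
opening: 0.198
[  0.75   0.72  -1.04  -0.09   0.48   0.08 610.65 -62.41 176.01] [0.72 0.34 0.32 0.03 0.03 0.03 0.01 0.01 0.02]
```

```bash
python3 -m jog '[[0.6,0,0.5,0,0,0,-1],[1.5,0,1.3,0,0,0,-1],[2.6,0,2.3,0,0,0,-1],[3.4,0,3.1,0,0,0,-1],[3.9,0,3.5,0,0,0,-1]]'; python3 -m jog '[[0,0,0,0,0,0,-1],[0,0,0,0,0,0,-1],[0,0,0,0,0,0,-1],[0,0,0,0,0,0,-1],[0,0,0,0,0,0,-1]]'; python3 -c "
from h import *
F=[]
for i in range(20):
    S=optics.snapshot('side');s=bot.sense();F.append(np.r_[s['wrist_force'],s['moment'],s['position']])
np.set_printoptions(precision=2,suppress=True);print(np.mean(F,0),np.std(F,0))
crop(S,'s10',190,0,120,200,4)"
```

```text
time_s: 17.9
position: [610.7, -62.4, 170.6]
orientation: [0.405, -0.079, 0.91, 0.033]
wrist_force: [0.9, 0.7, -0.5]
opening: 0.205
time_s: 18.4
position: [610.7, -62.4, 170.7]
orientation: [0.405, -0.079, 0.91, 0.033]
wrist_force: [0.8, 1.7, -0.6]
opening: 0.202
[  0.51   0.8   -0.31  -0.09   0.41   0.09 610.66 -62.43 170.67] [0.55 0.45 0.41 0.03 0.04 0.03 0.01 0.01 0.03]
```

View pics/s10.png

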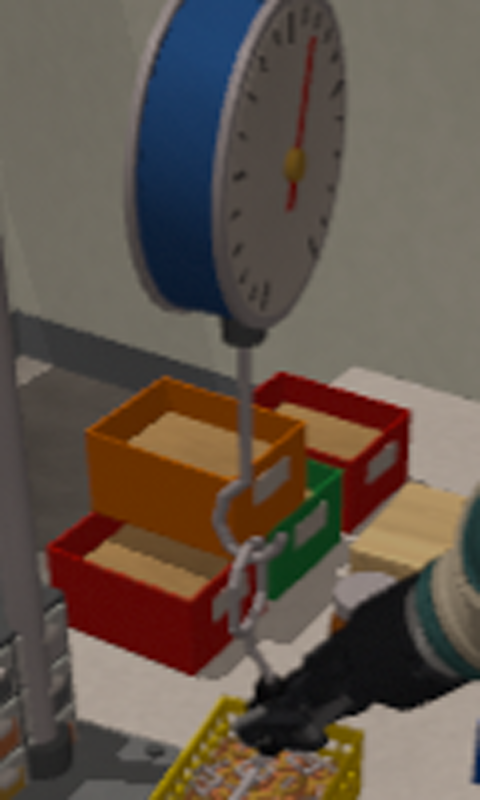

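```bash
python3 -m jog '[[0.2,0.4,0.5,0,0,0,-1],[0.5,0.8,1,0,0,0,-1],[0.7,1.2,1.5,0,0,0,-1],[1,1.6,2,0,0,0,-1],[1.2,2,2.4,0,0,0,-1]]'; python3 -m jog '[[0,0,0,0,0,0,-1],[0,0,0,0,0,0,-1],[0,0,0,0,0,0,-1],[0,0,0,0,0,0,-1],[0,0,0,0,0,0,-1]]'; python3 -c "
from h import *
F=[]
for i in range(20):
    S=optics.snapshot('side');s=bot.sense();F.append(np.r_[s['wrist_force'],s['moment'],s['position']])
np.set_printoptions(precision=2,suppress=True);print(np.mean(F,0),np.std(F,0),s['time_s'])"
```

```text
time_s: 19.9
position: [611.4, -60.9, 168.2]
orientation: [0.405, -0.078, 0.91, 0.033]
wrist_force: [-1.9, -6.6, 0.2]
opening: 0.204
time_s: 20.4
position: [611.4, -61.1, 168.3]
orientation: [0.405, -0.078, 0.91, 0.033]
wrist_force: [-1.9, -4.6, -0.5]
opening: 0.203
[ -1.18  -5.07  -0.16   0.04   0.31  -0.61 611.39 -61.1  168.28] [0.48 0.57 0.54 0.03 0.04 0.03 0.01 0.01 0.02] 21.4
```

```bash
python3 -m jog '[[0.1,-0.4,-0.1,0,0,0,-1],[0.2,-0.8,-0.2,0,0,0,-1],[0.3,-1.1,-0.4,0,0,0,-1],[0.4,-1.4,-0.5,0,0,0,-1],[0.5,-1.7,-0.5,0,0,0,-1]]'; python3 -m jog '[[0,0,0,0,0,0,-1],[0,0,0,0,0,0,-1],[0,0,0,0,0,0,-1],[0,0,0,0,0,0,-1],[0,0,0,0,0,0,-1]]'; python3 -c "
from h import *
F=[]
for i in range(20):
    S=optics.snapshot('side');s=bot.sense();F.append(np.r_[s['wrist_force'],s['moment'],s['position']])
np.set_printoptions(precision=2,suppress=True);print(np.mean(F,0),np.std(F,0),s['time_s'])"
```

```text
time_s: 21.9
position: [610.9, -62.4, 168.2]
orientation: [0.405, -0.078, 0.91, 0.033]
wrist_force: [0.0, 1.5, 0.7]
opening: 0.199
time_s: 22.4
position: [610.9, -62.3, 168.2]
orientation: [0.405, -0.079, 0.91, 0.033]
wrist_force: [-0.5, 1.4, 0.1]
opening: 0.204
[  0.05   1.35   0.27  -0.09   0.34   0.17 610.94 -62.37 168.2 ] [0.4  0.54 0.42 0.03 0.03 0.03 0.01 0.02 0.02] 23.4
```

```bash
python3 -m jog '[[0,0.1,0,0,0,0,-1],[0,0.2,0,0,0,0,-1],[0,0.4,0,0,0,0,-1],[0,0.4,0,0,0,0,-1],[0,0.4,0,0,0,0,-1]]'; python3 -c "
from h import *
F=[]
for i in range(20):
    S=optics.snapshot('side');s=bot.sense();F.append(np.r_[s['wrist_force'],s['moment'],s['position']])
np.set_printoptions(precision=2,suppress=True);print(np.mean(F,0),np.std(F,0),s['time_s'])"
```

```text
time_s: 23.9
position: [610.9, -62.1, 168.2]
orientation: [0.405, -0.078, 0.91, 0.033]
wrist_force: [1.9, -0.4, 1.1]
opening: 0.201
[  0.46  -0.65   0.17  -0.04   0.34  -0.09 610.89 -62.06 168.23] [0.49 0.49 0.47 0.03 0.03 0.03 0.01 0.04 0.02] 24.9
```

```bash
python3 -m jog '[[0,0,0,0,0,0,-0.58],[0,0,0,0,0,0,-0.55],[0,0,0,0,0,0,-0.5],[0,0,0,0,0,0,-0.4],[0,0,0,0,0,0,-0.3]]' 20; python3 -m jog '[[0,0,0,0,0,0,-0.1],[0,0,0,0,0,0,0.2],[0,0,0,0,0,0,0.5],[0,0,0,0,0,0,0.7],[0,0,0,0,0,0,0.9]]';python3 -c "
from h import *
S=optics.snapshot('side');T=optics.snapshot('top');print(bot.sense()['opening'])
crop(S,'s11',170,0,170,220,3);crop(T,'t11',240,120,110,90,7)"
```

```text
time_s: 25.4
position: [610.9, -62.0, 168.2]
orientation: [0.405, -0.078, 0.91, 0.033]
wrist_force: [0.4, 0.9, 0.5]
opening: 0.351
time_s: 25.9
position: [610.8, -62.0, 168.1]
orientation: [0.405, -0.078, 0.91, 0.033]
wrist_force: [0.7, -0.9, 0.6]
opening: 0.95
0.950589562375926
```

View pics/s11.png

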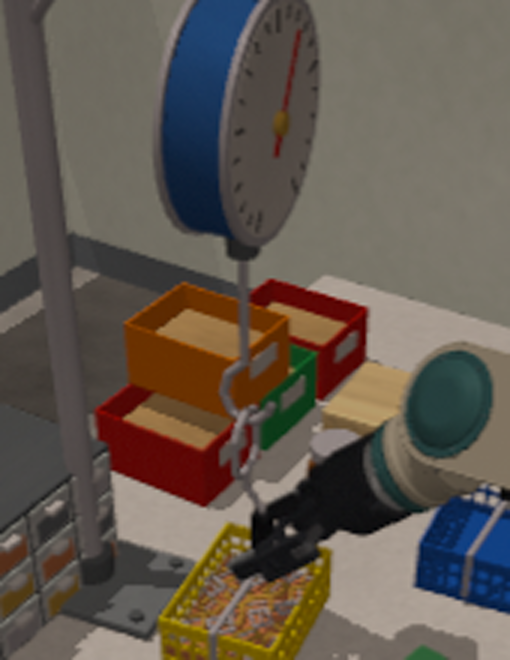

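View pics/t11.png

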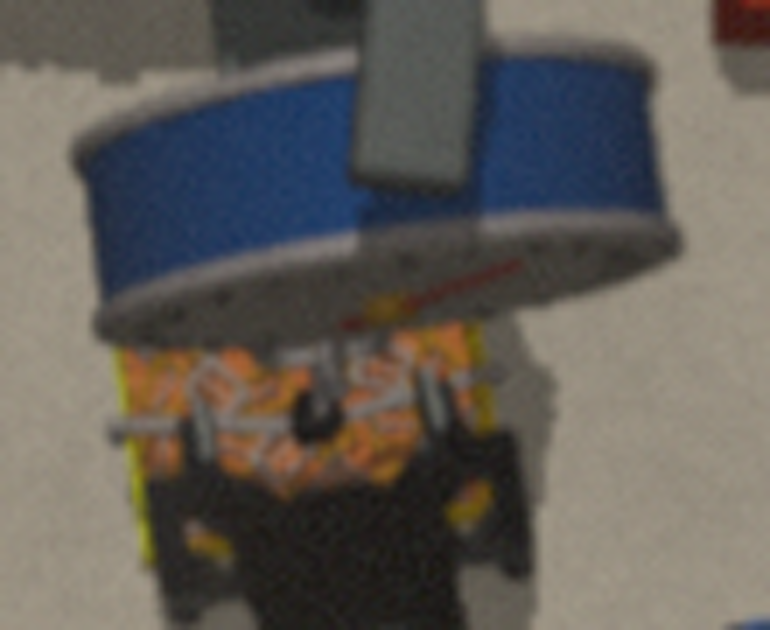

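```bash
python3 -m jog '[[0,0,-3,0,0,0,1],[0,0,-10,0,0,0,1],[0,0,-20,0,0,0,1],[0,0,-32,0,0,0,1],[0,0,-45,0,0,0,1]]'; python3 -m jog '[[0,0,-15,0,0,0,1],[0,0,-35,0,0,0,1],[0,0,-55,0,0,0,1],[0,0,-70,0,0,0,1],[0,0,-80,0,0,0,1]]';python3 -c "
from h import *
S=optics.snapshot('side');T=optics.snapshot('top');print(bot.sense()['time_s'])
crop(S,'s12',170,0,170,220,3);crop(T,'t12',240,120,110,110,6)"
python3 -m jog '[[0,0,0,0,0,0,1],[0,0,0,0,0,0,1],[0,0,0,0,0,0,1],[0,0,0,0,0,0,1],[0,0,0,0,0,0,1]]'
python3 -m jog '[[0,0,0,0,0,0,1],[0,0,0,0,0,0,1],[0,0,0,0,0,0,1],[0,0,0,0,0,0,1],[0,0,0,0,0,0,1]]'
python3 - <<'E'
from h import *
f=[]
for i in range(16): f.append(optics.snapshot('side')['frame'].astype(float)[120:220,200:290])
cv2.imwrite('pics/d.png',cv2.resize(np.clip(np.std(np.array(f),0)*8,0,255).astype(np.uint8),None,fx=5,fy=5))
y=[]
for a in f:
    h=cv2.cvtColor(a.astype(np.uint8),cv2.COLOR_RGB2HSV);m=cv2.inRange(h,(24,140,60),(34,255,255));mm=cv2.moments(m,True);y.append((mm['m10']/mm['m00'],mm['m01']/mm['m00']))
print(np.round(y,2))
E
```

```text
time_s: 26.5
position: [577.2, -67.7, 199.1]
orientation: [0.405, -0.079, 0.91, 0.033]
wrist_force: [0.9, -0.1, 0.5]
opening: 1.001
time_s: 27.0
position: [517.8, -77.8, 254.4]
orientation: [0.406, -0.079, 0.91, 0.032]
wrist_force: [0.8, 0.4, 1.0]
opening: 1.001
27.1
time_s: 27.6
position: [518.3, -77.9, 254.1]
orientation: [0.406, -0.078, 0.91, 0.032]
wrist_force: [0.6, 0.3, 1.0]
opening: 1.0
time_s: 28.1
position: [518.3, -77.9, 254.1]
orientation: [0.406, -0.078, 0.91, 0.032]
wrist_force: [0.6, -1.2, -0.3]
opening: 1.0
[[51.02 80.42]
 [50.98 80.55]
 [50.86 80.67]
 [51.18 80.49]
 [51.16 80.35]
 [51.13 80.68]
 [50.97 80.48]
 [51.03 80.41]
 [51.09 80.5 ]
 [51.07 80.54]
 [51.04 80.46]
 [50.99 80.7 ]
 [51.02 80.62]
 [50.77 80.53]
 [51.05 80.52]
 [51.03 80.56]]
```

View pics/s12.png

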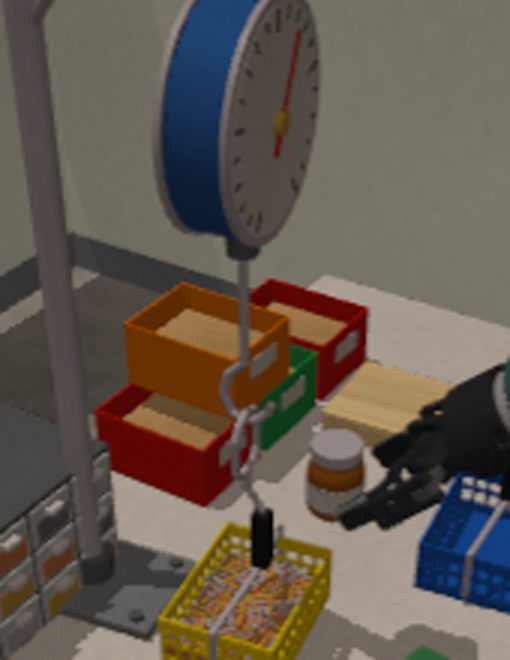

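View pics/t12.png

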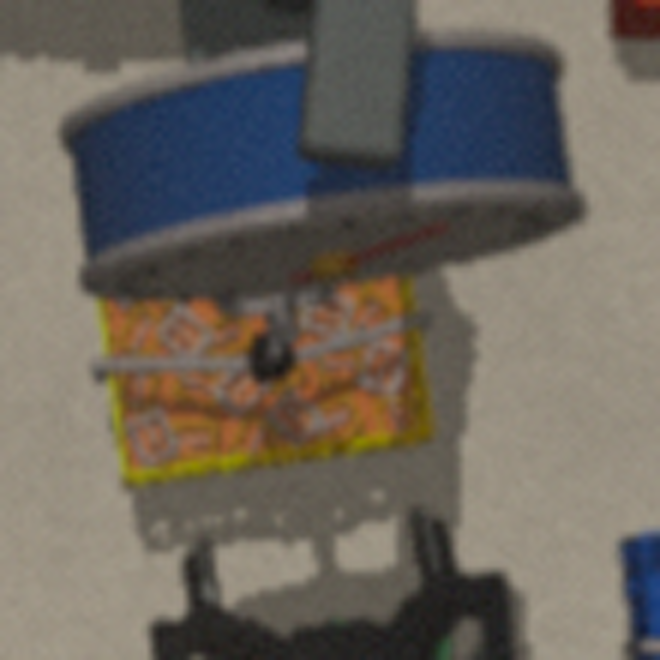

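```bash
python3 -c "
from rig import bot
print(bot.sense()['time_s'],bot.sense()['joint_velocities'].round(3)); print(bot.hand_in())"
```

```text
28.9 [ 0.001 -0.001 -0.001 -0.    -0.     0.   ]
the job is handed in; nothing more can be done
None
```

The yellow basket is hanging by its loop in the scale's hook, let go and still, and I handed the job in at 28.9 s of the 72 s. No verdict was reported.

I gripped the black post at a 42° slant, lifted the basket level and passed the loop over the hook tip. I then lowered it at about 10 mm/s until the wrist carried no more weight, opened the fingers gradually and backed away.

**Last checks**
- **Weight:** the wrist read about 6 N with the basket in the air. The hand came down about 40 mm after the hook took hold, which fits the spring for roughly 0.6 kg. The pointer had turned about 170° a couple of millimetres before the end.
- **Release:** just before opening, the vertical force on the wrist was at its unloaded level. The pointer looked the same in the pictures taken after opening and after backing away. I did not measure the hook during the release itself.
- **Stillness:** the basket's outline moved less than about 0.4 pixel over 16 pictures in 0.8 s, which is picture noise. It looks level, and the robot is well clear of it.
- **Other things:** they looked undisturbed in the pictures I took. I did not measure their positions again.

**What disagreed**
- **Camera positions:** the two cameras differed by 3 to 6 mm on the loop and hook, which was within the clearance.
- **Sideways force:** a 2 mm centring move during lowering raised the sideways force on the loop to 5–7 N (limit 15 N). I moved it back, and it was under about 1 N before I let go.

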